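Clear the leather bench and stack the cartons on the sloped rack

TASK

Clear this end of the leather bench: put every round tin in the wooden tray and every cake of wax in the round steel pan, including the one lying on the sloping rack if it is there, and stack all the cartons flat in one straight pile on the rack's sloping bed, in the middle of its width, the larger cartons underneath and the smaller ones on top. Each carton lies lengthwise down the slope and square to it, with its end pushed right back against the backstop. Do not disturb the dye bottle, the hammer or the cup.

Things in the scene. Friction and masses are not known exactly. Their poses are not given: they have to be found in the camera images.
- rack: steel stand of the sloped carton rack, footprint 150 x 120 mm, fixed to the bench; origin on the bench under its middle, x towards the backstop (roughly away from the robot; turned up to 0.2 rad), z up
- bed: plywood bed of the rack, 150 x 110 mm, falling 0.25 rad to a backstop square to it. Origin on the bed surface, midway across, at the foot of the backstop face (22 mm above the bench); x down the slope, y across, z square to the bed. Bed at x -150 to 0, y -55 to 55 mm; backstop: two 22 mm wide bars at y +-30 mm and a cross bar, face at x 0, 135 mm high, 10 mm thick
- large1_center (a point): a larger cardboard carton, closed, 116 x 62 x 40 mm (its x, y, z), about 0.22 kg; the point is its centre; at the start lies flat on the bench to the left. May be absent
- large2_center (a point): a larger cardboard carton, closed, 116 x 62 x 40 mm (its x, y, z), about 0.22 kg; the point is its centre; at the start lies flat on the bench to the left. May be absent
- small1_center (a point): a smaller cardboard carton, closed, 96 x 50 x 32 mm (its x, y, z), about 0.14 kg; the point is its centre; at the start lies flat on the bench to the left. May be absent
- small2_center (a point): a smaller cardboard carton, closed, 96 x 50 x 32 mm (its x, y, z), about 0.14 kg; the point is its centre; at the start lies flat on the bench to the left. May be absent
- tin1_center (a point): a round flat balm tin, 46 mm across (lid rim 48 mm), 26 mm high, z along its axis; the point is its centre; lies flat on the bench in front of the rack. May be absent
- tin2_center (a point): a round flat balm tin, 46 mm across (lid rim 48 mm), 26 mm high, z along its axis; the point is its centre; lies flat on the bench in front of the rack. May be absent
- wax1_center (a point): a rectangular cake of thread wax, 50 x 32 x 24 mm (its x, y, z); the point is its centre; at the start lies flat on the rack's sloping bed, in the way of the cartons. May be absent
- wax2_center (a point): a rectangular cake of thread wax, 50 x 32 x 24 mm (its x, y, z); the point is its centre; at the start lies flat on the bench. May be absent
- tray: rectangular shallow wooden tray for the tins, fixed to the bench, 140 x 110 x 22 mm outside (x, y, z), walls and floor 5 mm; origin at the centre of its underside
- pan: round shallow steel pan for the wax, fixed to the bench, 140 mm across, 24 mm high, wall 4 mm, floor about 5 mm; origin at the centre of its underside
- dye: bystander: brown glass dye bottle, 48 mm across, 120 mm tall, loose; origin at its underside
- hammer: bystander: hammer lying on the far side of the bench, loose
- cup: bystander: white cup, 68 mm across, 80 mm tall, loose, near the robot on its right; origin at its underside

How it is judged:
By the outcome, as a careful person would: the job done as asked, in the order asked, and still so for the second after the job is handed in, with the robot touching nothing.
Of large1, large2, small1, small2 only 3 to 4 are there at a start; the rules pass over those that are not, and their reading is None.
Of tin1, tin2, wax1, wax2 only 3 to 4 are there at a start; the rules pass over those that are not, and their reading is None.
At some moment in a run one of tin1, tin2, wax2 may be knocked a few centimetres aside while the robot is not near it.
It also fails if it takes over 210 s, if anything falls off the work surface, if the arm or the gripper's body presses on something with over 40 N, if the wrist force passes 120 N, or if a joint passes its speed limit or range.

ROBOT

A 6-joint arm with a two-finger parallel gripper is mounted at the origin on the work surface. World frame = base frame: x ahead of the robot, y to its left, z up, the work surface at z = 0. Lengths are in m, angles in rad, forces in N, time in s.
With the tool pointing down it reaches from about 0.35 to 0.875 m from the base axis. Payload 15.5 kg.
Tool frame: the origin (TCP) lies between the finger pads; the fingertips stand 17 mm ahead of it and the grasp point (between the pads) lies 2 mm behind it; z points along the fingers, y is the line along which they close (so a half turn about z gives the same grasp; the last joint's range is limited). The gripper opens to 85 mm and grips with 20 to 120 N. Pads are 22 mm wide; open, the fingers measure 114 mm over their backs; the gripper's body (76 mm by 85 mm) begins 54 mm behind the grasp point. The pads swing forward as they close: fully open they stand 13 mm farther back than shut.
Start: joints at [-1.373, 0.494, 1.345, -0, 1.302, -0.096], TCP at [0.18, -0.598, 0.248] pointing down, gripper open.
Joint ranges: [-2.91, 2.91], [-0.82, 2.16], [0.22, 2.67], [-1.22, 4.37], [0.12, 2.79], [-3.08, 3.08]. Speed limits (rad/s): [1.89, 1.89, 2.57, 3.01, 3.01, 3.01].

INTERFACE

Orientations are given as a unit quaternion [w, x, y, z].
In Python, from station import manip gives the robot as it stands. The module is installed in compiled form; this text tells all that it offers.
- The arm moves only by the tool jog_arm, never from a script. Its arguments are lists of equal length, an entry for each row: "travel": the shift along the tool's x, y, z in cm, a list of three; "twist": the turn, a rotation vector about the tool's x, y, z in degrees, a list of three; "hand": the opening in per cent of the stroke, from 0 (shut) to 100 (fully open). A call has exactly 8 rows; each row shifts and turns the commanded pose from where the row before left it, along the tool's axes as they then stand; what a row does not reach is not made up. A row lasts 1/8 s, in which the tool goes at most 62.5 mm and 10.7 degrees, less where a joint would pass 70% of its speed; a pose out of reach is approached as far as the arm can. A call is refused whole if a number of a shift passes 6.25 or a number of a turn 10.7, either way. A call with a gripper value outside its range is refused whole. The fingers move at their own pace and stop on an object; "force" is the grip in N (left out, the last holds). Time passes only in rows, so rows that do not move let the fingers close, or fill a call up. It gives the time, the measured TCP pose, the force, the opening and the grip force at its end, in the units of the state.
- manip.get_state(): the state, without advancing time (a new reading comes with each control period).
- manip.get_image(name): name is "scene" or "top" or "wrist"; returns a dict with "image" (384x512x3 uint8, red, green, blue), "mtx" (3x3 intrinsics, pixels), "k1" (the pictures are not rectified: a ray, as slopes to the right and down, at radius r is drawn at 1 + k1 r^2 times it, then the intrinsics apply), "rvec" (rotation vector, rad) and "tvec" (3), from world to camera coordinates, as OpenCV has them; the wrist camera has in their place "T_tool_cam" (4x4, takes a point from camera to tool coordinates, whose origin is the TCP and whose axes are the flange's). Camera axes: x right, y down, z forward; pixel columns grow to the right and rows downward; lengths in m; the calibration is good to about 2 mm. A picture is of the moment at which its call begins: read the wrist's pose just before it. There is no depth.
- manip.sign_off(): hands the job in; it is judged then, once.
The state is a dict: "time": time; "qpos": joint angles; "qvel": joint speeds; "joint_torque": joint torques, N m; "position": TCP position; "ee_rot": TCP orientation; "wrist_force": force on the tool from outside, world axes, zero at the start; "torque": the same for the moment, N m; "gripper_width": finger opening in m; "gripper_force": force on a finger pad.
Only numpy, scipy, OpenCV 4.12 (cv2) and the standard library are available. Lean on these libraries where they do the work, as an engineer would, in place of code of your own. Each camera call takes 0.05 s, during which the arm holds its last target. There are 200 camera calls.

## Working session

There is one attempt and no reset: what is moved stays moved. The work goes in short steps, Python scripts to look and compute and a tool call to move; the robot and the scene stay as the last step left them, time stands still between calls to the robot, and variables do not carry over. Pictures are saved under pics/ and viewed, at most 14 in all, crops included, and the job is handed in when it is done.

Besides the shell and the picture viewer there is one more tool, called after "Emit:" as name(argument=value, ...), one argument or row to a line, values as JSON. jog_arm: Moves the arm, as the interface text tells. Its arguments: {"type":"object","properties":{"travel":{"type":"array","items":{"type":"array","items":{"type":"number"}}},"twist":{"type":"array","items":{"type":"array","items":{"type":"number"}}},"hand":{"type":"array","items":{"type":"number"}},"force":{"type":"number"}},"required":["travel","twist","hand"]}

```bash
mkdir -p pics
cat > h.py <<'E'
import numpy as np, cv2
from scipy.spatial.transform import Rotation as R
from station import manip
def ray(im,uv):
    """world-from-camera ray(s): origin, dirs for fixed cameras / tool pose given"""
    uv=np.atleast_2d(np.array(uv,float)); K=im["mtx"]
    d=np.c_[(uv[:,0]-K[0,2])/K[0,0],(uv[:,1]-K[1,2])/K[1,1]]
    k=float(im["k1"]); u=d.copy()
    for _ in range(20): u=d/(1+k*(u**2).sum(1,keepdims=True))
    c=np.c_[u,np.ones(len(u))]
    if "rvec" in im:
        M=cv2.Rodrigues(np.array(im["rvec"],float))[0]; t=np.array(im["tvec"],float).ravel()
        return -M.T@t, c@M
    T=im["Tw"]; return T[:3,3], c@T[:3,:3].T
def plane(im,uv,z):
    o,d=ray(im,uv); return o+d*((z-o[2])/d[:,2])[:,None]
def get(name):
    s=manip.get_state(); im=manip.get_image(name)
    if name=="wrist":
        T=np.eye(4); q=s["ee_rot"]; T[:3,:3]=R.from_quat([q[1],q[2],q[3],q[0]]).as_matrix(); T[:3,3]=s["position"]
        im["Tw"]=T@np.array(im["T_tool_cam"])
    return im
def save(im,n): cv2.imwrite("pics/"+n+".png",im["image"][:,:,::-1])
def load(n):
    return np.load("pics/"+n+".npy",allow_pickle=True).item()
E
python3 - <<'E'
from h import *
for n in("top","scene"):
    im=get(n); save(im,n+"0"); np.save("pics/"+n+"0.npy",im)
    print(n,im["mtx"],im["k1"],ray(im,[256,192]))
s=manip.get_state(); print(s)
E
```

```text
top [[496.14855738   0.         256.81991216]
 [  0.         496.14855738 197.54321607]
 [  0.           0.           1.        ]] -0.012726428242223647 (array([ 0.34141738, -0.00817694,  1.31735224]), array([[ 0.13399317,  0.00208878, -0.99104441]]))
scene [[355.98974903   0.         249.02837416]
 [  0.         355.98974903 196.23295726]
 [  0.           0.           1.        ]] -0.06118232552128787 (array([1.00195826, 0.12254445, 0.9439455 ]), array([[-0.52095122, -0.07790824, -0.85033233]]))
{'time': 0.1, 'qpos': array([-1.37353980e+00,  4.94130840e-01,  1.34605777e+00,  8.06031994e-06,
        1.30251151e+00, -9.54717702e-02]), 'qvel': array([ 0.0006516 , -0.00128974, -0.00139851, -0.00096502, -0.00206891,
        0.00029685]), 'joint_torque': array([-1.32892892e-04, -8.83594179e+01, -3.84562004e+01, -1.53809765e-04,
        5.17355948e-03,  3.65441906e-05]), 'position': array([ 0.18031611, -0.59810724,  0.24775765]), 'ee_rot': array([-5.53216994e-04,  9.89307881e-01,  1.45841045e-01, -2.42884263e-05]), 'wrist_force': array([-0.4912979 ,  0.29921143, -0.0032685 ]), 'torque': array([0.02036917, 0.00403886, 0.03218785]), 'gripper_force': 0.0, 'gripper_width': 0.0854950518702238}
```

View pics/top0.png

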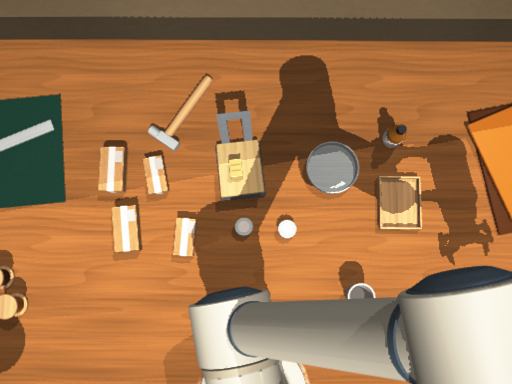

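View pics/scene0.png

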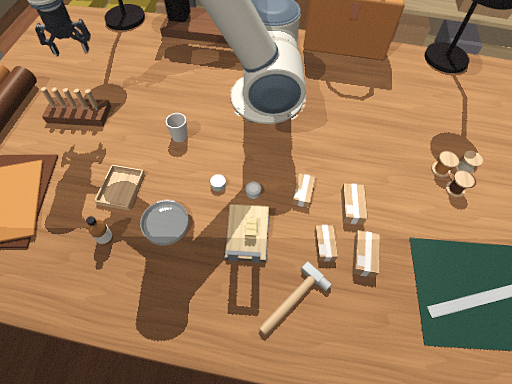

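The top view shows four cartons: larger at (112,169) and (125,228), smaller at (155,174) and (184,236). Tins are at (244,226) and (287,229), and a wax cake lies on the bed at (236,169). The pan is at (332,167) and the tray at (400,203); there is no second wax cake. The scene view agrees.

Run:
```python
from h import *
im=load("top0"); g=im["image"][100:260,90:300,::-1]
cv2.imwrite("pics/crop.png",cv2.resize(g,None,fx=3.75,fy=3.75,interpolation=cv2.INTER_CUBIC))
# pick centre colours
for p in [(104,165),(112,165),(150,170),(244,226),(287,229),(236,169),(225,188),(300,260),(90,220)]: print(p,im["image"][p[1],p[0]], cv2.cvtColor(im["image"],cv2.COLOR_RGB2HSV)[p[1],p[0]])
print(plane(im,[[332,167],[400,203],[396,132],[361,292],[165,137]],0.0).round(3))
```

```text
(104, 165) [220 160  99] [ 15 140 220]
(112, 165) [252 248 243] [ 17   9 252]
(150, 170) [232 178 122] [ 15 121 232]
(244, 226) [192 180 169] [ 14  31 192]
(287, 229) [254 254 253] [ 30   1 254]
(236, 169) [244 218 119] [ 24 131 244]
(225, 188) [253 235 162] [ 24  92 253]
(300, 260) [216 135  70] [ 13 172 216]
(90, 220) [223 139  71] [ 13 174 223]
[[ 0.589 -0.21   0.   ]
 [ 0.492 -0.391  0.   ]
 [ 0.687 -0.386  0.   ]
 [ 0.257 -0.282  0.   ]
 [ 0.669  0.243  0.   ]]
```

View pics/crop.png

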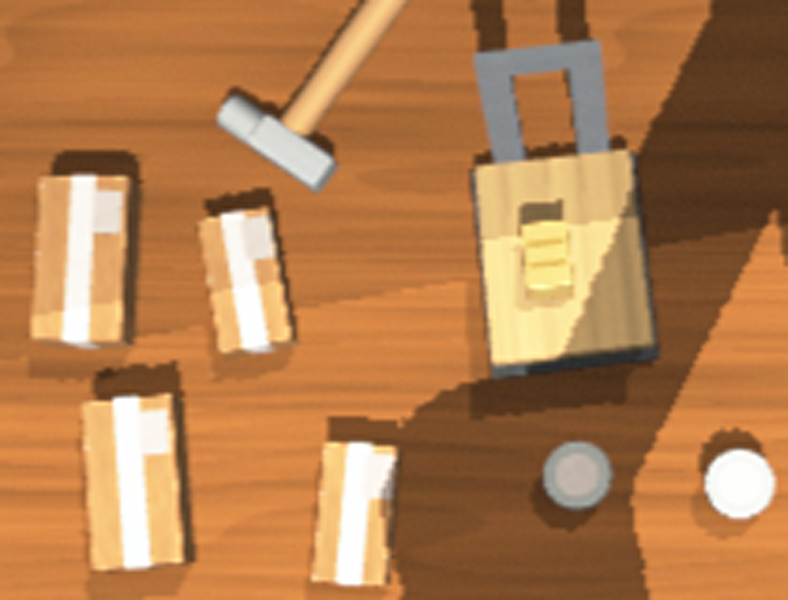

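The crop gives clear corners, in crop pixels. The bed corners are (472,165), (637,150), (655,345) and (492,363), and the carton tops and tins are also distinct.

Run:
```python
from h import *
im=load("top0")
def P(c,z): 
    c=np.array(c,float); return plane(im,np.c_[90+(c[:,0]+.5)/3.75-.5,100+(c[:,1]+.5)/3.75-.5],z)
def box(n,c,z):
    p=P(c,z); m=p.mean(0); a=(p[0]+p[1]-p[2]-p[3])/2; b=(p[0]+p[3]-p[1]-p[2])/2
    print(n,m.round(4),"len",np.linalg.norm(a).round(3),np.linalg.norm(b).round(3),"yaw deg",np.degrees(np.arctan2(a[1],a[0])).round(1))
box("LA",[(40,176),(127,178),(125,342),(32,338)],.04)
box("LB",[(83,402),(173,394),(184,563),(91,570)],.04)
box("SA",[(200,218),(268,207),(292,340),(219,352)],.032)
box("SB",[(325,442),(396,446),(388,585),(314,580)],.032)
print("tins",P([(577,475),(740,484)],.026).round(4))
f=P([(474,168),(636,151)],.022); n=P([(655,345),(492,363)],.059)
print("bed",f.round(4),n.round(4)); a=(f.mean(0)-n.mean(0)); print("yaw",np.degrees(np.arctan2(a[1],a[0])), np.linalg.norm(a[:2]), "origin",f.mean(0))
print("wax",P([(526,224),(568,222),(570,288),(528,290)],.057).round(4))
# tray / pan top-rim
q=[(379,176),(421,176),(421,229),(379,229)]
print("tray",plane(im,q,.022).round(3)); print("pan",plane(im,[(332.5,167.5)],.024))
w=manip.get_image("wrist"); print(w["T_tool_cam"],w["mtx"])
```

```text
LA [0.5741 0.3736 0.04  ] len 0.115 0.063 yaw deg 0.7
LB [0.4183 0.3315 0.04  ] len 0.116 0.063 yaw deg 5.4
SA [0.5614 0.2605 0.032 ] len 0.096 0.05 yaw deg 10.8
SB [0.3982 0.1788 0.032 ] len 0.095 0.05 yaw deg -2.6
tins [[ 0.4257  0.0266  0.026 ]
 [ 0.4201 -0.0866  0.026 ]]
bed [[ 0.6439  0.1019  0.022 ]
 [ 0.6569 -0.0133  0.022 ]] [[ 0.5126 -0.0268  0.059 ]
 [ 0.4996  0.0843  0.059 ]]
yaw 6.145936751534629 0.14516571638093284 origin [0.65044269 0.04431462 0.022     ]
wax [[0.5965 0.0624 0.057 ]
 [0.5981 0.0335 0.057 ]
 [0.552  0.0317 0.057 ]
 [0.5505 0.0605 0.057 ]]
tray [[ 0.561 -0.331  0.022]
 [ 0.562 -0.442  0.022]
 [ 0.421 -0.437  0.022]
 [ 0.421 -0.327  0.022]]
pan [[ 0.58289878 -0.20760337  0.024     ]]
[[-5.06337462e-04 -9.62166321e-01 -2.72462318e-01  6.86355785e-02]
 [ 9.99999667e-01 -6.61765623e-04  4.78566368e-04  8.71878156e-04]
 [-6.40766637e-04 -2.72461985e-01  9.62166335e-01 -1.25591117e-01]
 [ 0.00000000e+00  0.00000000e+00  0.00000000e+00  1.00000000e+00]] [[297.65084462   0.         260.43114075]
 [  0.         297.65084462 196.51733845]
 [  0.           0.           1.        ]]
```

```bash
cat > p.py <<'E'
from h import *
YR=np.radians(6.15); BO=np.array([.6504,.0443,.022])
def down(deg):
    a=np.radians(deg); x=np.array([np.cos(a),np.sin(a),0]); z=np.array([0,0,-1.]); return np.c_[x,np.cross(z,x),z]
def bedR(): 
    return R.from_euler("ZY",[YR,.25]).as_matrix()
def bed_tool(): B=bedR(); return np.c_[-B[:,0],B[:,1],-B[:,2]]
def bedp(x,y,z): return BO+bedR()@np.array([x,y,z])
def plan(wps,start=None,step=.05,turn=9.5):
    """wps: (pos,R,hand,[hold rows]) straight segments; prints calls of 8 rows"""
    s=manip.get_state(); q=s["ee_rot"]; M=R.from_quat([q[1],q[2],q[3],q[0]]); p=np.array(s["position"])
    if start is not None: p,M=np.array(start[0]),R.from_matrix(start[1])
    rows=[]
    for w in wps:
        t,T,h=np.array(w[0]),R.from_matrix(w[1]),w[2]
        n=max(1,int(np.ceil(max(np.linalg.norm(t-p)/step,np.degrees((M.inv()*T).magnitude())/turn))))
        for i in range(n,0,-1):
            d=1 if i>1 else 2
            tr=np.round(M.inv().apply((t-p)/i)*100,d)
            rv=np.round(np.degrees((M.inv()*T).as_rotvec()/i),1)
            p=p+M.apply(tr/100); M=M*R.from_rotvec(np.radians(rv)); rows.append((tr+0,rv+0,h))
        rows+=[(np.zeros(3),np.zeros(3),h)]*(w[3] if len(w)>3 else 0)
    while len(rows)%8: rows.append((np.zeros(3),np.zeros(3),rows[-1][2]))
    f=lambda v:"["+",".join("[%g,%g,%g]"%tuple(x) for x in v)+"]"
    for i in range(0,len(rows),8):
        r=rows[i:i+8]; print("T",f([x[0] for x in r]));print("W",f([x[1] for x in r]));print("H",[x[2] for x in r])
def st():
    s=manip.get_state(); q=s["ee_rot"]; M=R.from_quat([q[1],q[2],q[3],q[0]]).as_matrix()
    print("t%.2f"%s["time"],s["position"].round(4),"yaw %.1f"%np.degrees(np.arctan2(M[1,0],M[0,0])),"z",M[:,2].round(3),"w %.4f"%s["gripper_width"],"gf",s["gripper_force"],"F",s["wrist_force"].round(1)); return s
E
python3 - <<'E'
from p import *
D=down(180)
plan([([.42,-.087,.16],D,100,1)],step=.045)
E
```

```text
T [[2.1,-2.3,0.5],[2.4,-2,0.5],[2.7,-1.6,0.5],[2.9,-1.1,0.5],[3.1,-0.6,0.5],[3.1,-0.1,0.5],[3.1,0.4,0.5],[3,0.8,0.5]]
W [[0,0,-9.1],[0,0,-9.1],[0,0,-9.1],[0,0,-9.1],[0,0,-9.1],[0,0,-9.1],[0,0,-9.1],[0,0,-9]]
H [100, 100, 100, 100, 100, 100, 100, 100]
T [[2.9,1.3,0.5],[2.6,1.7,0.5],[2.3,2.1,0.5],[1.9,2.5,0.5],[1.5,2.8,0.5],[1.1,3,0.5],[0.6,3.1,0.5],[0.1,3.1,0.4]]
W [[0,0,-9.1],[0,0,-9],[0,0,-9.1],[0,0,-9],[0,0,-9.1],[0,0,-9],[0,0,-9.1],[0,0,-9]]
H [100, 100, 100, 100, 100, 100, 100, 100]
T [[-0.3,3.1,0.5],[-0.88,3.08,0.42],[0,0,0],[0,0,0],[0,0,0],[0,0,0],[0,0,0],[0,0,0]]
W [[0,0,-9.1],[0.1,0,-9],[0,0,0],[0,0,0],[0,0,0],[0,0,0],[0,0,0],[0,0,0]]
H [100, 100, 100, 100, 100, 100, 100, 100]
```

Emit:
jog_arm(
  travel=[
    [2.1, -2.3, 0.5],
    [2.4, -2, 0.5],
    [2.7, -1.6, 0.5],
    [2.9, -1.1, 0.5],
    [3.1, -0.6, 0.5],
    [3.1, -0.1, 0.5],
    [3.1, 0.4, 0.5],
    [3, 0.8, 0.5],
  ],
  twist=[
    [0, 0, -9.1],
    [0, 0, -9.1],
    [0, 0, -9.1],
    [0, 0, -9.1],
    [0, 0, -9.1],
    [0, 0, -9.1],
    [0, 0, -9.1],
    [0, 0, -9],
  ],
  hand=[100, 100, 100, 100, 100, 100, 100, 100],
)

```text
time: 1.15
position: [0.287, -0.3715, 0.2081]
ee_rot: [-0.0, 0.709, 0.706, 0.0]
wrist_force: [-0.6, -0.4, 0.8]
gripper_width: 0.0858
gripper_force: 0.0
```

Emit:
jog_arm(
  travel=[
    [2.9, 1.3, 0.5],
    [2.6, 1.7, 0.5],
    [2.3, 2.1, 0.5],
    [1.9, 2.5, 0.5],
    [1.5, 2.8, 0.5],
    [1.1, 3, 0.5],
    [0.6, 3.1, 0.5],
    [0.1, 3.1, 0.4],
  ],
  twist=[
    [0, 0, -9.1],
    [0, 0, -9],
    [0, 0, -9.1],
    [0, 0, -9],
    [0, 0, -9.1],
    [0, 0, -9],
    [0, 0, -9.1],
    [0, 0, -9],
  ],
  hand=[100, 100, 100, 100, 100, 100, 100, 100],
)

```text
time: 2.15
position: [0.3944, -0.1439, 0.1691]
ee_rot: [-0.0, 0.155, 0.988, 0.0]
wrist_force: [0.3, 0.5, 0.2]
gripper_width: 0.0854
gripper_force: 0.0
```

Emit:
jog_arm(
  travel=[
    [-0.3, 3.1, 0.5],
    [-0.88, 3.08, 0.42],
    [0, 0, 0],
    [0, 0, 0],
    [0, 0, 0],
    [0, 0, 0],
    [0, 0, 0],
    [0, 0, 0],
  ],
  twist=[
    [0, 0, -9.1],
    [0.1, 0, -9],
    [0, 0, 0],
    [0, 0, 0],
    [0, 0, 0],
    [0, 0, 0],
    [0, 0, 0],
    [0, 0, 0],
  ],
  hand=[100, 100, 100, 100, 100, 100, 100, 100],
)

```text
time: 3.15
position: [0.42, -0.0874, 0.1601]
ee_rot: [-0.0, 0.0, 1.0, -0.001]
wrist_force: [0.5, 1.1, -0.2]
gripper_width: 0.0855
gripper_force: 0.0
```

Run:
```python
from p import *
st(); im=get("wrist"); save(im,"w1"); np.save("pics/w1.npy",im)
a=get("top"); b=get("scene"); cv2.imwrite("pics/w1.png",np.vstack([np.hstack([im["image"],b["image"]])])[:,:,::-1][:, ::1]) 
v=cv2.imread("pics/w1.png"); cv2.imwrite("pics/w1.png",cv2.resize(v,(800,300)))
```

```text
t3.15 [ 0.42   -0.0874  0.1601] yaw 180.0 z [-0.    -0.002 -1.   ] w 0.0855 gf 0.0 F [ 0.5  1.1 -0.2]
```

View pics/w1.png

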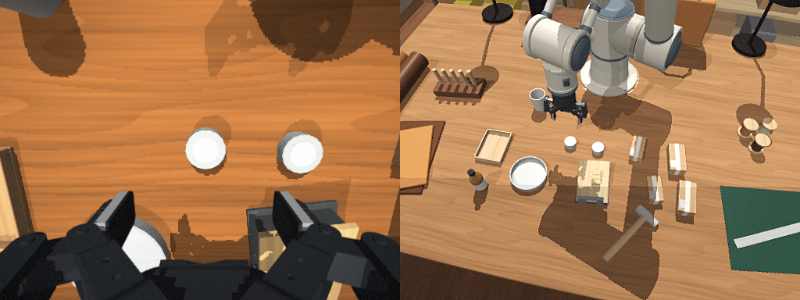

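The wrist view shows two tins, at about (262,192) and (386,196) in full pixels. No wax cake is visible near them.

```bash
cat >> p.py <<'E'
def tins(im):
    h=cv2.cvtColor(im["image"],cv2.COLOR_RGB2HSV); m=((h[...,1]<45)&(h[...,2]>150)).astype(np.uint8)
    m=cv2.morphologyEx(m,cv2.MORPH_OPEN,np.ones((3,3)))
    for c in cv2.findContours(m,0,2)[0]:
        if cv2.contourArea(c)>300:
            (x,y),r=cv2.minEnclosingCircle(c); a=plane(im,[[x,y],[x+r,y],[x-r,y]],.026); print("blob",round(x),round(y),round(r,1),a[0].round(4),"dia",np.linalg.norm(a[1]-a[2]).round(3))
E
python3 - <<'E'
from p import *
tins(load("w1"))
D=down(180); t=[.42,-.087]
plan([([*t,.022],D,100,1),([*t,.022],D,40,4)])
plan([([*t,.10],D,40),([.521,-.384,.10],D,40),([.521,-.384,.028],D,40,1),([.521,-.384,.028],D,66,3),([.521,-.384,.12],D,66)],start=([*t,.022],D))
E
```

```text
blob 184 317 30.8 [ 0.5522 -0.1675  0.026 ] dia 0.063
blob 385 193 28.0 [0.4216 0.0235 0.026 ] dia 0.05
blob 262 189 26.7 [ 0.4178 -0.0871  0.026 ] dia 0.048
T [[0,0,4.6],[0,0,4.6],[0,0.05,4.61],[0,0,0],[0,0,0],[0,0,0],[0,0,0],[0,0,0]]
W [[0,0,0],[-0.1,0,0],[0,0,0],[0,0,0],[0,0,0],[0,0,0],[0,0,0],[0,0,0]]
H [100, 100, 100, 100, 40, 40, 40, 40]
T [[0,0,0],[0,0,0],[0,0,0],[0,0,0],[0,0,0],[0,0,0],[0,0,0],[0,0,0]]
W [[0,0,0],[0,0,0],[0,0,0],[0,0,0],[0,0,0],[0,0,0],[0,0,0],[0,0,0]]
H [40, 40, 40, 40, 40, 40, 40, 40]
T [[0,0,-3.9],[0,0,-3.9],[-1.4,-4.2,0],[-1.5,-4.2,0],[-1.4,-4.3,0],[-1.5,-4.2,0],[-1.4,-4.3,0],[-1.4,-4.3,0]]
W [[0,0,0],[0,0,0],[0,0,0],[0,0,0],[0,0,0],[0,0,0],[0,0,0],[0,0,0]]
H [40, 40, 40, 40, 40, 40, 40, 40]
T [[-1.5,-4.2,0],[0,0,3.6],[0,0,3.6],[0,0,0],[0,0,0],[0,0,0],[0,0,0],[0,0,0]]
W [[0,0,0],[0,0,0],[0,0,0],[0,0,0],[0,0,0],[0,0,0],[0,0,0],[0,0,0]]
H [40, 40, 40, 40, 66, 66, 66, 66]
T [[0,0,-4.6],[0,0,-4.6],[0,0,0],[0,0,0],[0,0,0],[0,0,0],[0,0,0],[0,0,0]]
W [[0,0,0],[0,0,0],[0,0,0],[0,0,0],[0,0,0],[0,0,0],[0,0,0],[0,0,0]]
H [66, 66, 66, 66, 66, 66, 66, 66]
```

Emit:
jog_arm(
  travel=[
    [0, 0, 4.6],
    [0, 0, 4.6],
    [0, 0, 4.6],
    [0, 0, 0],
    [0, 0, 0],
    [0, 0, 0],
    [0, 0, 0],
    [0, 0, 0],
  ],
  twist=[
    [0, 0, 0],
    [-0.1, 0, 0],
    [0, 0, 0],
    [0, 0, 0],
    [0, 0, 0],
    [0, 0, 0],
    [0, 0, 0],
    [0, 0, 0],
  ],
  hand=[100, 100, 100, 40, 40, 40, 40, 40],
  force=35,
)

```text
time: 4.3
position: [0.4209, -0.0877, 0.0238]
ee_rot: [0.001, 0.0, 1.0, -0.001]
wrist_force: [-1.7, -0.1, 16.8]
gripper_width: 0.0438
gripper_force: 36.9
```

Emit:
jog_arm(
  travel=[
    [0, 0, -4],
    [0, 0, -4],
    [-1.4, -4.2, 0],
    [-1.5, -4.2, 0],
    [-1.4, -4.3, 0],
    [-1.5, -4.2, 0],
    [-1.4, -4.3, 0],
    [-1.4, -4.3, 0],
  ],
  twist=[
    [0, 0, 0],
    [0, 0, 0],
    [0, 0, 0],
    [0, 0, 0],
    [0, 0, 0],
    [0, 0, 0],
    [0, 0, 0],
    [0, 0, 0],
  ],
  hand=[40, 40, 40, 40, 40, 40, 40, 40],
)

```text
time: 5.3
position: [0.5064, -0.3441, 0.1038]
ee_rot: [0.001, 0.0, 1.0, -0.001]
wrist_force: [1.4, 0.8, 0.5]
gripper_width: 0.0436
gripper_force: 36.5
```

Run:
```python
from p import *
st(); im=get("wrist"); save(im,"w2")
D=down(180)
plan([([.521,-.384,.10],D,40),([.521,-.384,.032],D,40,1),([.521,-.384,.032],D,66,3),([.521,-.384,.12],D,66)])
plan([([.4216,.0245,.12],D,100),([.4216,.0245,.025],D,100,1),([.4216,.0245,.025],D,40,4)],start=([.521,-.384,.12],D))
```

```text
t5.30 [ 0.5064 -0.3441  0.1038] yaw 180.0 z [ 0.001 -0.001 -1.   ] w 0.0436 gf 36.51580274105072 F [1.4 0.8 0.5]
T [[-1.26,-3.44,0.44],[0,0,3.4],[0,0,3.4],[0,0,0],[0,0,0],[0,0,0],[0,0,0],[0,0,0]]
W [[-0.3,0.3,-0.1],[0,0,0],[0,0,0],[0,0,0],[0,0,0],[0,0,0],[0,0,0],[0,0,0]]
H [40, 40, 40, 40, 66, 66, 66, 66]
T [[0,0,-4.4],[0.01,0,-4.4],[0,0,0],[0,0,0],[0,0,0],[0,0,0],[0,0,0],[0,0,0]]
W [[0,0,0],[0,0,0],[0,0,0],[0,0,0],[0,0,0],[0,0,0],[0,0,0],[0,0,0]]
H [66, 66, 66, 66, 66, 66, 66, 66]
T [[1.1,4.5,0],[1.1,4.5,0],[1.1,4.6,0],[1.1,4.5,0],[1.1,4.6,0],[1.1,4.5,0],[1.1,4.6,0],[1.1,4.5,0]]
W [[0,0,0],[0,0,0],[0,0,0],[0,0,0],[0,0,0],[0,0,0],[0,0,0],[0,0,0]]
H [100, 100, 100, 100, 100, 100, 100, 100]
T [[1.14,4.55,0],[0,0,4.8],[0,0,4.7],[0,0,0],[0,0,0],[0,0,0],[0,0,0],[0,0,0]]
W [[0,0,0],[0,0,0],[0,0,0],[0,0,0],[0,0,0],[0,0,0],[0,0,0],[0,0,0]]
H [100, 100, 100, 100, 40, 40, 40, 40]
T [[0,0,0],[0,0,0],[0,0,0],[0,0,0],[0,0,0],[0,0,0],[0,0,0],[0,0,0]]
W [[0,0,0],[0,0,0],[0,0,0],[0,0,0],[0,0,0],[0,0,0],[0,0,0],[0,0,0]]
H [40, 40, 40, 40, 40, 40, 40, 40]
```

View pics/w2.png

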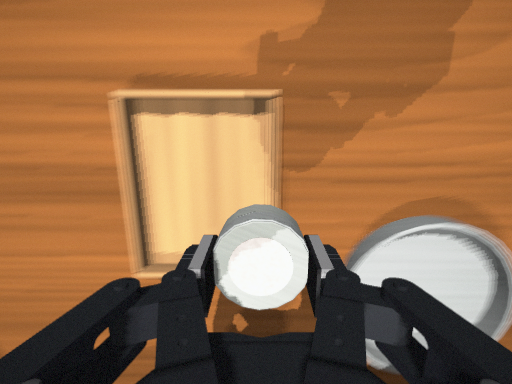

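The tin is held between the fingers. The tray stands at upper left, spanning (113,92) to (282,275).

Emit:
jog_arm(
  travel=[
    [-1.5, -4, 0.4],
    [0, 0, 3.4],
    [0, 0, 3.4],
    [0, 0, 0],
    [0, 0, 0],
    [0, 0, 0],
    [0, 0, -4.4],
    [0, 0, -4.4],
  ],
  twist=[
    [-0.3, 0.3, -0.1],
    [0, 0, 0],
    [0, 0, 0],
    [0, 0, 0],
    [0, 0, 0],
    [0, 0, 0],
    [0, 0, 0],
    [0, 0, 0],
  ],
  hand=[40, 40, 40, 40, 68, 68, 68, 68],
)

```text
time: 6.35
position: [0.5211, -0.3825, 0.1201]
ee_rot: [-0.003, -0.001, 1.0, 0.002]
wrist_force: [0.7, -0.3, 0.5]
gripper_width: 0.0581
gripper_force: 0.0
```

Emit:
jog_arm(
  travel=[
    [1.1, 4.5, 0],
    [1.1, 4.5, 0],
    [1.1, 4.6, 0],
    [1.1, 4.5, 0],
    [1.1, 4.6, 0],
    [1.1, 4.5, 0],
    [1.1, 4.6, 0],
    [1.1, 4.5, 0],
  ],
  twist=[
    [0, 0, 0],
    [0, 0, 0],
    [0, 0, 0],
    [0, 0, 0],
    [0, 0, 0],
    [0, 0, 0],
    [0, 0, 0],
    [0, 0, 0],
  ],
  hand=[100, 100, 100, 100, 100, 100, 100, 100],
)

```text
time: 7.35
position: [0.4326, -0.0184, 0.1215]
ee_rot: [-0.002, -0.001, 1.0, 0.002]
wrist_force: [0.2, 0.5, 0.4]
gripper_width: 0.0855
gripper_force: 0.0
```

Run:
```python
from p import *
st(); im=get("wrist"); save(im,"w3"); tins(im)
D=down(180); t=[.4216,.0245]
plan([([*t,.12],D,100),([*t,.026],D,100,1),([*t,.026],D,40,4)])
```

```text
t7.35 [ 0.4326 -0.0184  0.1215] yaw -179.9 z [-0.003  0.005 -1.   ] w 0.0855 gf 0.0 F [0.2 0.5 0.4]
blob 83 377 19.9 [ 0.5987 -0.1829  0.026 ] dia 0.037
blob 503 194 20.2 [0.4241 0.1679 0.026 ] dia 0.031
blob 323 193 33.0 [0.4229 0.0288 0.026 ] dia 0.051
T [[0.83,3.91,0.16],[0,0,4.7],[-0.01,0.01,4.7],[0,0,0],[0,0,0],[0,0,0],[0,0,0],[0,0,0]]
W [[0.4,-0.3,0.1],[0,0,0],[0,0,0],[0,0,0],[0,0,0],[0,0,0],[0,0,0],[0,0,0]]
H [100, 100, 100, 100, 40, 40, 40, 40]
T [[0,0,0],[0,0,0],[0,0,0],[0,0,0],[0,0,0],[0,0,0],[0,0,0],[0,0,0]]
W [[0,0,0],[0,0,0],[0,0,0],[0,0,0],[0,0,0],[0,0,0],[0,0,0],[0,0,0]]
H [40, 40, 40, 40, 40, 40, 40, 40]
```

Emit:
jog_arm(
  travel=[
    [1, 4.4, 0.2],
    [0, 0, 4.7],
    [0, 0, 4.6],
    [0, 0, 0],
    [0, 0, 0],
    [0, 0, 0],
    [0, 0, 0],
    [0, 0, 0],
  ],
  twist=[
    [0.4, -0.3, 0],
    [0, 0, 0],
    [0, 0, 0],
    [0, 0, 0],
    [0, 0, 0],
    [0, 0, 0],
    [0, 0, 0],
    [0, 0, 0],
  ],
  hand=[100, 100, 100, 100, 40, 40, 40, 40],
)

```text
time: 8.4
position: [0.4235, 0.024, 0.0274]
ee_rot: [0.002, -0.001, 1.0, -0.001]
wrist_force: [-1.0, -0.5, 21.1]
gripper_width: 0.0437
gripper_force: 32.5
```

Run:
```python
from p import *
st()
D=down(180)
plan([([.4216,.026,.10],D,40),([.46,-.384,.10],D,40),([.46,-.384,.033],D,40,1),([.46,-.384,.033],D,68,2),([.46,-.384,.12],D,68)])
```

```text
t8.40 [0.4235 0.024  0.0274] yaw -179.9 z [ 0.003 -0.002 -1.   ] w 0.0437 gf 32.504501938819885 F [-1.  -0.5 21.1]
T [[0.1,0.1,-3.6],[0.07,0.1,-3.66],[-0.4,-4.6,0],[-0.4,-4.6,0],[-0.4,-4.5,0],[-0.4,-4.6,0],[-0.5,-4.5,0],[-0.4,-4.6,0]]
W [[-0.1,0.1,0],[0,0.1,0.1],[0,0,0],[0,0,0],[0,0,0],[0,0,0],[0,0,0],[0,0,0]]
H [40, 40, 40, 40, 40, 40, 40, 40]
T [[-0.5,-4.5,0],[-0.4,-4.6,0],[-0.46,-4.5,0.01],[0,0,3.4],[-0.01,0,3.3],[0,0,0],[0,0,0],[0,0,0]]
W [[0,0,0],[0,0,0],[0,0,0],[0,0,0],[0,0,0],[0,0,0],[0,0,0],[0,0,0]]
H [40, 40, 40, 40, 40, 40, 68, 68]
T [[0,0,0],[0,0,-4.3],[0.01,0,-4.4],[0,0,0],[0,0,0],[0,0,0],[0,0,0],[0,0,0]]
W [[0,0,0],[0,0,0],[0,0,0],[0,0,0],[0,0,0],[0,0,0],[0,0,0],[0,0,0]]
H [68, 68, 68, 68, 68, 68, 68, 68]
```

Emit:
jog_arm(
  travel=[
    [0, 0.1, -3.6],
    [0, 0.1, -3.6],
    [-0.4, -4.6, 0],
    [-0.4, -4.6, 0],
    [-0.4, -4.5, 0],
    [-0.4, -4.6, 0],
    [-0.5, -4.5, 0],
    [-0.4, -4.6, 0],
  ],
  twist=[
    [-0.1, 0.1, 0],
    [0, 0.1, 0],
    [0, 0, 0],
    [0, 0, 0],
    [0, 0, 0],
    [0, 0, 0],
    [0, 0, 0],
    [0, 0, 0],
  ],
  hand=[40, 40, 40, 40, 40, 40, 40, 40],
)

```text
time: 9.4
position: [0.448, -0.2496, 0.0989]
ee_rot: [-0.001, -0.0, 1.0, -0.0]
wrist_force: [0.1, -0.1, -0.6]
gripper_width: 0.0433
gripper_force: 37.4
```

Emit:
jog_arm(
  travel=[
    [-0.5, -4.5, 0],
    [-0.4, -4.6, 0],
    [-0.4, -4.4, 0],
    [0, 0, 3.4],
    [0, 0, 3.3],
    [0, 0, 0],
    [0, 0, 0],
    [0, 0, 0],
  ],
  twist=[
    [0, 0, 0],
    [0, 0, 0],
    [0, 0, 0],
    [0, 0, 0],
    [0, 0, 0],
    [0, 0, 0],
    [0, 0, 0],
    [0, 0, 0],
  ],
  hand=[40, 40, 40, 40, 40, 40, 68, 68],
)

```text
time: 10.4
position: [0.4614, -0.3832, 0.0321]
ee_rot: [-0.001, -0.001, 1.0, -0.001]
wrist_force: [-0.9, -0.0, -0.5]
gripper_width: 0.0583
gripper_force: 0.0
```

Run:
```python
from p import *
st(); im=load("top0"); c=np.array([(526,224),(568,222),(570,288),(528,290)],float)
o,d=ray(im,np.c_[90+(c[:,0]+.5)/3.75-.5,100+(c[:,1]+.5)/3.75-.5])
B=bedR(); n=B[:,2]; s=((BO+.024*n-o)@n)/(d@n); p=o+d*s[:,None]; q=(p-BO)@B; print(q.round(4), q.mean(0))
D=down(180); T=bed_tool(); x,y=q.mean(0)[:2]
plan([([.46,-.384,.2],D,68),(bedp(-.075,-.002,.12),T,85)])
```

```text
t10.40 [ 0.4614 -0.3832  0.0321] yaw -179.9 z [-0.002 -0.001 -1.   ] w 0.0583 gf 0.0 F [-0.9 -0.  -0.5]
[[-0.0601  0.0237  0.024 ]
 [-0.0617 -0.0052  0.024 ]
 [-0.1112 -0.0022  0.024 ]
 [-0.1096  0.0262  0.024 ]] [-0.08564835  0.01063764  0.024     ]
T [[0,0,-4.2],[0.1,0,-4.2],[0,-0.1,-4.2],[0.07,0,-4.19],[-1.6,4.7,0.5],[-1.7,4.7,0.4],[-1.8,4.6,0.4],[-1.9,4.6,0.3]]
W [[0,0,0],[0,0,0],[0,-0.1,0],[-0.1,0,0.1],[0.1,1.6,-0.7],[0.1,1.6,-0.7],[0.1,1.6,-0.7],[0.1,1.6,-0.7]]
H [68, 68, 68, 68, 85, 85, 85, 85]
T [[-1.9,4.6,0.2],[-2,4.6,0.2],[-2,4.6,0.1],[-2.1,4.5,0.1],[-2.12,4.49,0.01],[0,0,0],[0,0,0],[0,0,0]]
W [[0.1,1.6,-0.7],[0.1,1.6,-0.7],[0.1,1.6,-0.6],[0,1.5,-0.7],[0.1,1.6,-0.6],[0,0,0],[0,0,0],[0,0,0]]
H [85, 85, 85, 85, 85, 85, 85, 85]
```

Emit:
jog_arm(
  travel=[
    [0, 0, -4.2],
    [0.1, 0, -4.2],
    [0, 0, -4.2],
    [0.1, 0, -4.2],
    [-1.6, 4.7, 0.5],
    [-1.7, 4.7, 0.4],
    [-1.8, 4.6, 0.4],
    [-1.9, 4.6, 0.3],
  ],
  twist=[
    [0, 0, 0],
    [0, 0, 0],
    [0, -0.1, 0],
    [-0.1, 0, 0.1],
    [0.1, 1.6, -0.7],
    [0.1, 1.6, -0.7],
    [0.1, 1.6, -0.7],
    [0.1, 1.6, -0.7],
  ],
  hand=[68, 68, 68, 68, 85, 85, 85, 85],
)

```text
time: 11.4
position: [0.5258, -0.194, 0.1804]
ee_rot: [-0.056, -0.024, 0.998, -0.003]
wrist_force: [-0.2, -0.8, 0.7]
gripper_width: 0.0728
gripper_force: 0.0
```

Emit:
jog_arm(
  travel=[
    [-1.9, 4.6, 0.2],
    [-2, 4.6, 0.2],
    [-2, 4.6, 0.1],
    [-2.1, 4.5, 0.1],
    [-2.1, 4.5, 0],
    [0, 0, 0],
    [0, 0, 0],
    [0, 0, 0],
  ],
  twist=[
    [0.1, 1.6, -0.7],
    [0.1, 1.6, -0.7],
    [0.1, 1.6, -0.6],
    [0, 1.5, -0.7],
    [0.1, 1.6, -0.6],
    [0, 0, 0],
    [0, 0, 0],
    [0, 0, 0],
  ],
  hand=[85, 85, 85, 85, 85, 85, 85, 85],
)

```text
time: 12.4
position: [0.6069, 0.038, 0.1565]
ee_rot: [-0.125, -0.052, 0.991, -0.006]
wrist_force: [-0.2, -0.1, -0.5]
gripper_width: 0.0729
gripper_force: 0.0
```

Run:
```python
from p import *
st(); print((manip.get_state()["position"]-BO)@bedR())
im=get("wrist"); save(im,"w4"); np.save("pics/w4.npy",im)
v=cv2.resize(im["image"][:,:,::-1],(768,576),interpolation=cv2.INTER_CUBIC); cv2.imwrite("pics/w4.png",v)
```

```text
t12.40 [0.6069 0.038  0.1565] yaw -173.9 z [-0.247 -0.025 -0.969] w 0.0729 gf 0.0 F [-0.2 -0.1 -0.5]
[-0.0758007  -0.00157248  0.11947559]
```

View pics/w4.png

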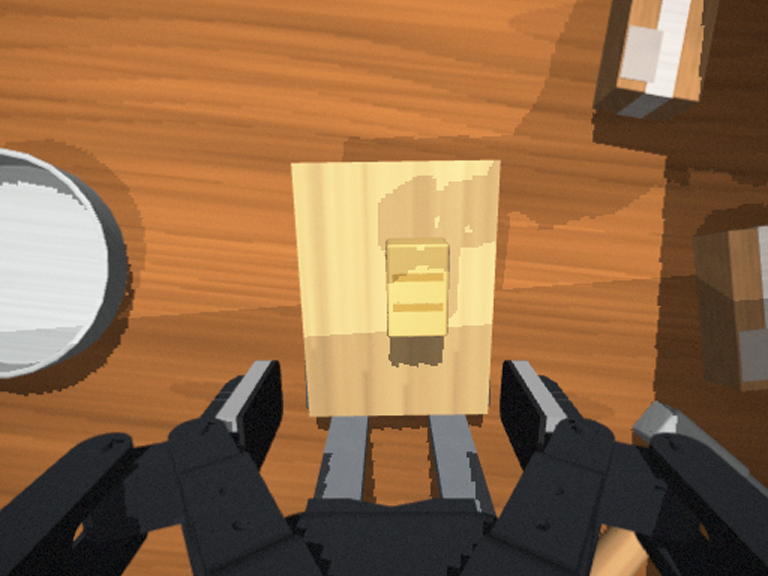

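The wrist view, enlarged 1.5×, shows the bed corners at (291,162), (500,160), (487,414) and (310,416). The wax top spans (387,240) to (448,336), and the backstop bars meet the bed at y≈415.

Run:
```python
from p import *
im=load("w4")
def bq(c,h):
    c=(np.array(c,float)+.5)/1.5-.5; o,d=ray(im,c); B=bedR(); n=B[:,2]
    return ((o+d*(((BO+h*n-o)@n)/(d@n))[:,None])-BO)@B
q=bq([(291,162),(500,160),(487,414),(310,416),(328,416),(368,416),(428,415),(466,415)],0); print(q.round(4))
m=(q[2]+q[3])/2-(q[0]+q[1])/2; print("yaw corr deg",np.degrees(np.arctan2(m[1],m[0])))
print("wax",bq([(387,240),(449,240),(446,336),(388,336)],.024).round(4))
T=bed_tool()
w=bedp(-.0845,.009,.018); 
plan([(bedp(-.0845,.009,.12),T,85),(w,T,85,1),(w,T,20,3)])
```

```text
[[-0.1486 -0.0548  0.    ]
 [-0.1494  0.0549  0.    ]
 [ 0.0006  0.0566  0.    ]
 [ 0.0017 -0.0526  0.    ]
 [ 0.0017 -0.0415  0.    ]
 [ 0.0018 -0.0168  0.    ]
 [ 0.0012  0.0202  0.    ]
 [ 0.0013  0.0437  0.    ]]
yaw corr deg 0.7377239189013091
wax [[-0.1111 -0.0044  0.024 ]
 [-0.111   0.0264  0.024 ]
 [-0.0601  0.0265  0.024 ]
 [-0.0602 -0.0041  0.024 ]]
T [[0.88,1.06,-0.06],[0,0,3.4],[0,0,3.4],[0,0,3.4],[0,0,0],[0,0,0],[0,0,0],[0,0,0]]
W [[0.1,-0.1,-0.1],[0,0,0],[0,0,0],[0,0,0],[0,0,0],[0,0,0],[0,0,0],[0,0,0]]
H [85, 85, 85, 85, 85, 20, 20, 20]
T [[0,0,0],[0,0,0],[0,0,0],[0,0,0],[0,0,0],[0,0,0],[0,0,0],[0,0,0]]
W [[0,0,0],[0,0,0],[0,0,0],[0,0,0],[0,0,0],[0,0,0],[0,0,0],[0,0,0]]
H [20, 20, 20, 20, 20, 20, 20, 20]
```

Emit:
jog_arm(
  travel=[
    [0.9, 1.2, 0],
    [0, 0, 3.3],
    [0, 0, 3.3],
    [0, 0, 3.2],
    [0, 0, 0],
    [0, 0, 0],
    [0, 0, 0],
    [0, 0, 0],
  ],
  twist=[
    [0.1, -0.1, 0],
    [0, 0, 0],
    [0, 0, 0],
    [0, 0, 0],
    [0, 0, 0],
    [0, 0, 0],
    [0, 0, 0],
    [0, 0, 0],
  ],
  hand=[85, 85, 85, 85, 20, 20, 20, 20],
)

```text
time: 13.45
position: [0.5742, 0.0475, 0.0647]
ee_rot: [-0.123, -0.053, 0.991, -0.007]
wrist_force: [0.4, 1.0, 7.9]
gripper_width: 0.0311
gripper_force: 36.3
```

```bash
sed -i 's/^YR=.*/YR=np.radians(6.7); BO=np.array([.6504,.0443,.022])+np.array([.0009,.0014,-.0002])/' p.py
python3 - <<'E'
from p import *
st()
D=down(180); T=bed_tool(); c=[.583,-.208]
w=manip.get_state()["position"]; u=w-.09*T[:,2]
plan([(u,T,20),([*c,.14],D,20),([*c,.035],D,20,1),([*c,.035],D,60,2),([*c,.15],D,100)])
E
```

```text
t13.45 [0.5742 0.0475 0.0647] yaw -173.9 z [-0.243 -0.027 -0.97 ] w 0.0311 gf 36.33358418941498 F [0.4 1.  7.9]
T [[0,0,-4.5],[-0.02,0.02,-4.5],[0.7,-4.2,0.4],[0.6,-4.3,0.3],[0.5,-4.3,0.3],[0.4,-4.3,0.3],[0.4,-4.3,0.2],[0.29,-4.24,0.26]]
W [[0,0.1,-0.3],[0.1,0.1,-0.3],[-0.1,-2.4,1.1],[-0.1,-2.4,1.1],[-0.2,-2.4,1.1],[-0.1,-2.4,1.1],[-0.2,-2.4,1.2],[-0.1,-2.3,1.1]]
H [20, 20, 20, 20, 20, 20, 20, 20]
T [[0,0,3.5],[0,0,3.5],[-0.01,0.01,3.5],[0,0,0],[0,0,0],[0,0,0],[0,0,0],[0,0,-3.8]]
W [[0,0,0],[0,0,0],[0,0,0],[0,0,0],[0,0,0],[0,0,0],[0,0,0],[0,0,0]]
H [20, 20, 20, 20, 60, 60, 60, 100]
T [[0,0,-3.8],[0.01,-0.01,-3.9],[0,0,0],[0,0,0],[0,0,0],[0,0,0],[0,0,0],[0,0,0]]
W [[0,0,0],[0,0,0],[0,0,0],[0,0,0],[0,0,0],[0,0,0],[0,0,0],[0,0,0]]
H [100, 100, 100, 100, 100, 100, 100, 100]
```

Emit:
jog_arm(
  travel=[
    [0, 0, -4.5],
    [0, 0, -4.5],
    [0.7, -4.2, 0.4],
    [0.6, -4.3, 0.3],
    [0.5, -4.3, 0.3],
    [0.4, -4.3, 0.3],
    [0.4, -4.3, 0.2],
    [0.3, -4.2, 0.3],
  ],
  twist=[
    [0, 0.1, -0.3],
    [0.1, 0.1, -0.3],
    [-0.1, -2.4, 1.1],
    [-0.1, -2.4, 1.1],
    [-0.2, -2.4, 1.1],
    [-0.1, -2.4, 1.1],
    [-0.2, -2.4, 1.2],
    [-0.1, -2.3, 1.1],
  ],
  hand=[20, 20, 20, 20, 20, 20, 20, 20],
)

```text
time: 14.45
position: [0.5821, -0.2096, 0.1393]
ee_rot: [-0.0, 0.0, 1.0, -0.001]
wrist_force: [1.5, -0.1, -1.1]
gripper_width: 0.0312
gripper_force: 35.2
```

Emit:
jog_arm(
  travel=[
    [0, 0, 3.6],
    [0, 0, 3.6],
    [0, 0, 3.6],
    [0, 0, 0],
    [0, 0, 0],
    [0, 0, 0],
    [0, 0, 0],
    [0, 0, -3.8],
  ],
  twist=[
    [0, 0, 0],
    [0, 0, 0],
    [0, 0, 0],
    [0, 0, 0],
    [0, 0, 0],
    [0, 0, 0],
    [0, 0, 0],
    [0, 0, 0],
  ],
  hand=[20, 20, 20, 20, 60, 60, 60, 60],
)

```text
time: 15.45
position: [0.5802, -0.2073, 0.0669]
ee_rot: [-0.004, -0.0, 1.0, 0.001]
wrist_force: [0.8, -0.6, 0.1]
gripper_width: 0.0513
gripper_force: 0.0
```

Run:
```python
from p import *
st()
D=down(180); L=down(180.7); c=[.583,-.208]; a=[.574,.3736]
plan([([*c,.14],D,60),([.56,-.1,.25],D,100),([.56,.28,.25],L,100),([*a,.16],L,100,1)],step=.058)
```

```text
t15.45 [ 0.5802 -0.2073  0.0669] yaw -180.0 z [-0.007  0.001 -1.   ] w 0.0513 gf 0.0 F [ 0.8 -0.6  0.1]
T [[-0.1,0,-3.7],[-0.14,-0.06,-3.61],[0.8,3.6,-3.7],[0.7,3.6,-3.7],[0.8,3.6,-3.6],[0,5.4,0],[0,5.4,0],[0,5.4,0]]
W [[0,-0.2,0],[0.1,-0.2,0],[0,0,0],[0,0,0],[0,0,0],[0,0,-0.1],[0,0,-0.1],[0,0,-0.1]]
H [60, 60, 100, 100, 100, 100, 100, 100]
T [[0,5.4,0],[-0.1,5.5,0],[0,5.4,0],[-0.11,5.49,-0.02],[-0.5,3.1,3],[-0.5,3.1,3],[-0.52,3.15,2.99],[0,0,0]]
W [[0,0,-0.1],[0,0,-0.1],[0,0,-0.1],[0,0,-0.1],[0,0,0],[0,0,0],[0,0,0],[0,0,0]]
H [100, 100, 100, 100, 100, 100, 100, 100]
```

Emit:
jog_arm(
  travel=[
    [0, 0, -3.7],
    [-0.1, 0, -3.6],
    [0.8, 3.6, -3.7],
    [0.7, 3.6, -3.7],
    [0.8, 3.6, -3.6],
    [0, 5.4, 0],
    [0, 5.4, 0],
    [0, 5.4, 0],
  ],
  twist=[
    [0, -0.2, 0],
    [0.1, -0.2, 0],
    [0, 0, 0],
    [0, 0, 0],
    [0, 0, 0],
    [0, 0, -0.1],
    [0, 0, -0.1],
    [0, 0, -0.1],
  ],
  hand=[60, 60, 100, 100, 100, 100, 100, 100],
)

```text
time: 16.45
position: [0.5587, 0.064, 0.2511]
ee_rot: [0.002, -0.003, 1.0, -0.001]
wrist_force: [1.6, 0.2, -0.5]
gripper_width: 0.0855
gripper_force: 0.0
```

Emit:
jog_arm(
  travel=[
    [0, 5.4, 0],
    [-0.1, 5.5, 0],
    [0, 5.4, 0],
    [-0.1, 5.5, 0],
    [-0.5, 3.1, 3],
    [-0.5, 3.1, 3],
    [-0.5, 3.2, 3],
    [0, 0, 0],
  ],
  twist=[
    [0, 0, -0.1],
    [0, 0, -0.1],
    [0, 0, -0.1],
    [0, 0, -0.1],
    [0, 0, 0],
    [0, 0, 0],
    [0, 0, 0],
    [0, 0, 0],
  ],
  hand=[100, 100, 100, 100, 100, 100, 100, 100],
)

```text
time: 17.45
position: [0.572, 0.3756, 0.1574]
ee_rot: [0.0, -0.007, 1.0, -0.002]
wrist_force: [-0.9, -0.3, 0.7]
gripper_width: 0.0855
gripper_force: 0.0
```

Run:
```python
from p import *
st(); im=get("wrist"); np.save("pics/w5.npy",im)
t=get("top"); np.save("pics/top5.npy",t)
g=cv2.resize(im["image"],(640,480)); h=cv2.resize(t["image"][80:280,90:440],(640,366))
cv2.imwrite("pics/w5.png",cv2.resize(np.vstack([g,h])[:,:,::-1],(453,600)))
L=down(180.7); a=[.574,.3736]
plan([([*a,.026],L,100,1),([*a,.026],L,60,4)])
```

```text
t17.45 [0.572  0.3756 0.1574] yaw -179.2 z [ 0.    -0.004 -1.   ] w 0.0855 gf 0.0 F [-0.9 -0.3  0.7]
T [[0,0,4.5],[0,0,4.5],[-0.05,-0.03,4.41],[0,0,0],[0,0,0],[0,0,0],[0,0,0],[0,0,0]]
W [[0,0.1,0],[-0.1,0.1,0],[0,0,0],[0,0,0],[0,0,0],[0,0,0],[0,0,0],[0,0,0]]
H [100, 100, 100, 100, 60, 60, 60, 60]
T [[0,0,0],[0,0,0],[0,0,0],[0,0,0],[0,0,0],[0,0,0],[0,0,0],[0,0,0]]
W [[0,0,0],[0,0,0],[0,0,0],[0,0,0],[0,0,0],[0,0,0],[0,0,0],[0,0,0]]
H [60, 60, 60, 60, 60, 60, 60, 60]
```

View pics/w5.png

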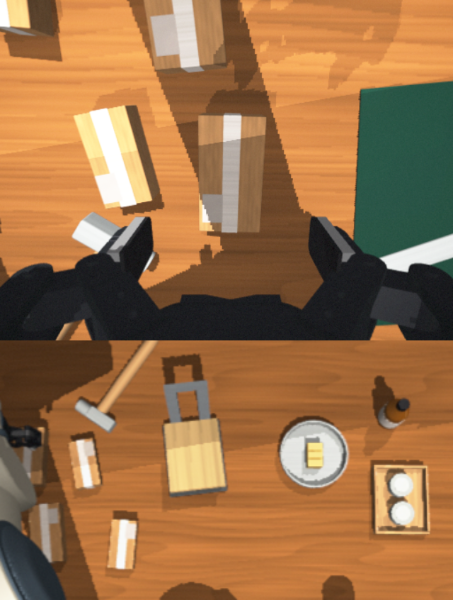

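The wrist view shows the first larger carton centred between the fingers. The top view shows the wax in the pan at (315,455), both tins in the tray at (400,483) and (402,512), and the bed empty.

Emit:
jog_arm(
  travel=[
    [0, -0.1, 4.5],
    [0, 0, 4.5],
    [0, 0, 4.2],
    [0, 0, 0],
    [0, 0, 0],
    [0, 0, 0],
    [0, 0, 0],
    [0, 0, 0],
  ],
  twist=[
    [0, 0.1, 0],
    [-0.1, 0.1, 0],
    [0, 0, 0],
    [0, 0, 0],
    [0, 0, 0],
    [0, 0, 0],
    [0, 0, 0],
    [0, 0, 0],
  ],
  hand=[100, 100, 100, 100, 50, 50, 50, 50],
  force=40,
)

```text
time: 18.55
position: [0.5751, 0.3735, 0.0307]
ee_rot: [0.002, -0.006, 1.0, 0.001]
wrist_force: [0.8, -2.0, 4.3]
gripper_width: 0.0611
gripper_force: 43.6
```

Run:
```python
from p import *
st()
p=manip.get_state()["position"]; L=down(180.7); T=bed_tool()
# pre: carton centre 62+15 mm back, 60 mm up; assume grasp at TCP height p[2] above carton bottom
g=p[2]+.0
plan([([p[0],p[1],.26],L,50),([.56,.2,.26],L,50),(bedp(-.075,0,g+.06),T,50,2)])
```

```text
t18.55 [0.5751 0.3735 0.0307] yaw -179.3 z [ 0.004  0.001 -1.   ] w 0.0611 gf 43.598971366882324 F [ 0.8 -2.   4.3]
T [[0,0,-4.6],[0,0,-4.6],[0,0,-4.6],[0,0,-4.6],[-0.06,0.02,-4.53],[0.4,-4.3,0],[0.4,-4.3,0],[0.5,-4.4,0]]
W [[0,0,0],[0,0.1,0],[0,0,0],[0,0.1,0],[0.1,0,0],[0,0,0],[0,0,0],[0,0,0]]
H [50, 50, 50, 50, 50, 50, 50, 50]
T [[0.43,-4.33,0.02],[-0.8,-3.2,2.6],[-0.9,-3.2,2.6],[-0.9,-3.2,2.6],[-1,-3.3,2.5],[-0.97,-3.27,2.52],[0,0,0],[0,0,0]]
W [[0,0,0],[0.1,2.9,-1.2],[0.2,2.9,-1.2],[0.1,2.8,-1.2],[0.2,2.9,-1.2],[0.1,2.8,-1.2],[0,0,0],[0,0,0]]
H [50, 50, 50, 50, 50, 50, 50, 50]
```

Emit:
jog_arm(
  travel=[
    [0, 0, -4.6],
    [0, 0, -4.6],
    [0, 0, -4.6],
    [0, 0, -4.6],
    [0, 0, -4.5],
    [0.4, -4.3, 0],
    [0.4, -4.3, 0],
    [0.5, -4.4, 0],
  ],
  twist=[
    [0, 0, 0],
    [0, 0.1, 0],
    [0, 0, 0],
    [0, 0.1, 0],
    [0.1, 0, 0],
    [0, 0, 0],
    [0, 0, 0],
    [0, 0, 0],
  ],
  hand=[50, 50, 50, 50, 50, 50, 50, 50],
)

```text
time: 19.55
position: [0.5624, 0.2418, 0.2594]
ee_rot: [-0.0, -0.006, 1.0, -0.001]
wrist_force: [0.3, -0.9, -1.3]
gripper_width: 0.0612
gripper_force: 45.6
```

Emit:
jog_arm(
  travel=[
    [0.4, -4.3, 0],
    [-0.8, -3.2, 2.6],
    [-0.9, -3.2, 2.6],
    [-0.9, -3.2, 2.6],
    [-1, -3.3, 2.5],
    [-1, -3.3, 2.5],
    [0, 0, 0],
    [0, 0, 0],
  ],
  twist=[
    [0, 0, 0],
    [0.1, 2.9, -1.2],
    [0.2, 2.9, -1.2],
    [0.1, 2.8, -1.2],
    [0.2, 2.9, -1.2],
    [0.1, 2.8, -1.2],
    [0, 0, 0],
    [0, 0, 0],
  ],
  hand=[50, 50, 50, 50, 50, 50, 50, 50],
)

```text
time: 20.55
position: [0.6009, 0.0396, 0.1274]
ee_rot: [-0.125, -0.058, 0.99, -0.008]
wrist_force: [-1.2, 0.7, -1.9]
gripper_width: 0.0612
gripper_force: 45.6
```

Run:
```python
from p import *
s=st(); print(((s["position"]-BO)@bedR()).round(4))
im=get("wrist"); np.save("pics/w6.npy",im); cv2.imwrite("pics/w6.png",cv2.resize(im["image"][:,:,::-1],(768,576),interpolation=cv2.INTER_CUBIC))
T=bed_tool()
plan([(bedp(-.075,0,.0307+.006),T,50,3)])
```

```text
t20.55 [0.6009 0.0396 0.1274] yaw -173.3 z [-0.247 -0.03  -0.969] w 0.0612 gf 45.63956558704376 F [-1.2  0.7 -1.9]
[-0.0753 -0.0001  0.0897]
T [[0,0,2.7],[-0.05,-0.02,2.62],[0,0,0],[0,0,0],[0,0,0],[0,0,0],[0,0,0],[0,0,0]]
W [[0,0,0],[-0.1,0,0],[0,0,0],[0,0,0],[0,0,0],[0,0,0],[0,0,0],[0,0,0]]
H [50, 50, 50, 50, 50, 50, 50, 50]
```

View pics/w6.png

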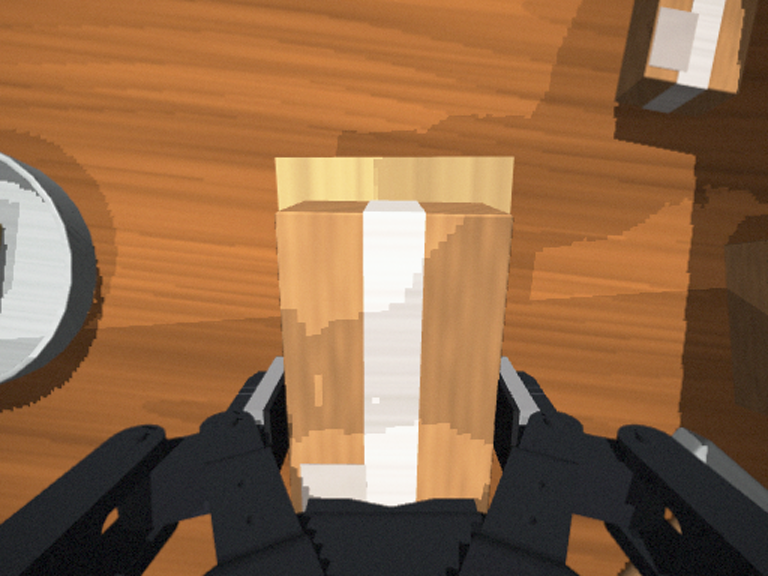

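The carton is held level and centred over the bed. The carton spans x 276–511 and the bed 276–514.

Emit:
jog_arm(
  travel=[
    [0, 0, 2.7],
    [0, 0, 2.8],
    [0, 0, 0],
    [-1, 0, 0],
    [-0.6, 0, 0],
    [-0.2, 0, 0],
    [-0.2, 0, 0],
    [0, 0, 0],
  ],
  twist=[
    [0, 0, 0],
    [0, 0, 0],
    [0, 0, 0],
    [0, 0, 0],
    [0, 0, 0],
    [0, 0, 0],
    [0, 0, 0],
    [0, 0, 0],
  ],
  hand=[50, 50, 50, 50, 50, 50, 50, 50],
)

```text
time: 21.6
position: [0.604, 0.0398, 0.0679]
ee_rot: [-0.128, -0.058, 0.99, -0.008]
wrist_force: [-14.3, -1.7, 7.3]
gripper_width: 0.0614
gripper_force: 46.0
```

```bash
cat >> p.py <<'E'
def bst():
    s=st(); print("bed",((s["position"]-BO)@bedR()).round(4),"F",(s["wrist_force"]@bedR()).round(1)); return s
E
python3 -c "
from p import *
bst()"
```

```text
t21.60 [0.604  0.0398 0.0679] yaw -173.3 z [-0.253 -0.031 -0.967] w 0.0614 gf 45.9655898809433 F [-14.3  -1.7   7.3]
bed [-0.0576 -0.0003  0.0329] F [-15.8   0.    3.5]
```

Emit:
jog_arm(
  travel=[
    [0, 0, 0.3],
    [0, 0, 0],
    [0, 0, 0],
    [0, 0, 0],
    [0, 0, 0],
    [0, 0, 0],
    [0, 0, -3],
    [0, 0, -4],
  ],
  twist=[
    [0, 0, 0],
    [0, 0, 0],
    [0, 0, 0],
    [0, 0, 0],
    [0, 0, 0],
    [0, 0, 0],
    [0, 0, 0],
    [0, 0, 0],
  ],
  hand=[50, 50, 90, 90, 90, 90, 90, 90],
)

```text
time: 22.6
position: [0.6221, 0.042, 0.1325]
ee_rot: [-0.127, -0.058, 0.99, -0.008]
wrist_force: [0.3, 0.7, -0.1]
gripper_width: 0.0769
gripper_force: 0.0
```

Run:
```python
from p import *
bst(); im=get("wrist"); np.save("pics/w7.npy",im); cv2.imwrite("pics/w7.png",cv2.resize(im["image"][:,:,::-1],(768,576),interpolation=cv2.INTER_CUBIC))
```

```text
t22.60 [0.6221 0.042  0.1325] yaw -173.3 z [-0.251 -0.03  -0.968] w 0.0769 gf 0.0 F [ 0.3  0.7 -0.1]
bed [-0.0559 -0.0002  0.1   ] F [ 0.4  0.6 -0. ]
```

View pics/w7.png

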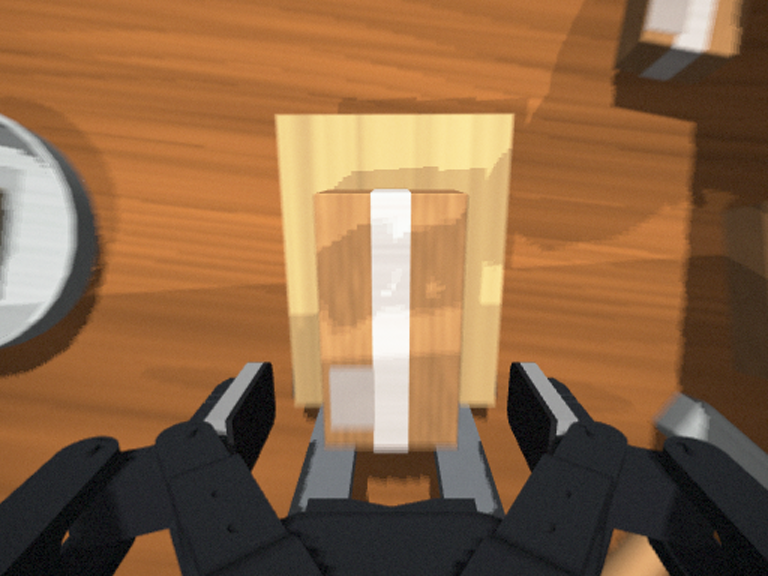

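The carton lies on the bed, its top spanning (315,194) to (458,447), square and central by eye.

```bash
cat >> p.py <<'E'
def bq(im,c,h,sc=1.5):
    c=(np.array(c,float)+.5)/sc-.5; o,d=ray(im,c); B=bedR(); n=B[:,2]
    return (((o+d*(((BO+h*n-o)@n)/(d@n))[:,None])-BO)@B).round(4)
E
python3 - <<'E'
from p import *
im=load("w7"); print(bq(im,[(315,194),(468,194),(458,447),(327,447)],.04)); print(bq(im,[(276,114),(515,114),(493,405),(296,405)],0))
t=load("top5"); b=down(185.4); T=bed_tool()
plan([(bedp(-.0559,0,.2),T,90),([.50,.15,.26],b,100),([.4183,.3315,.15],b,100,2)],step=.055)
E
```

```text
[[-0.1157 -0.0322  0.04  ]
 [-0.1157  0.03    0.04  ]
 [ 0.0022  0.0306  0.04  ]
 [ 0.0022 -0.0319  0.04  ]]
[[-0.1505 -0.0555  0.    ]
 [-0.1505  0.0571 -0.    ]
 [ 0.0024  0.0561 -0.    ]
 [ 0.0025 -0.0549  0.    ]]
T [[0.1,0,-4.7],[0.09,0.05,-4.67],[3.4,3,0.1],[3.4,3,-0.1],[3.5,3,-0.4],[3.42,3.01,-0.55],[1.3,3.8,2.2],[1.3,3.8,2.2]]
W [[-0.1,0.1,0],[0,0,0],[0,-3.6,0.3],[-0.1,-3.6,0.3],[0,-3.5,0.4],[-0.1,-3.6,0.3],[0,0,0],[0,0,0]]
H [90, 90, 100, 100, 100, 100, 100, 100]
T [[1.3,3.7,2.2],[1.3,3.8,2.2],[1.22,3.73,2.21],[0,0,0],[0,0,0],[0,0,0],[0,0,0],[0,0,0]]
W [[0,0,0],[0,0,0],[0,0,0],[0,0,0],[0,0,0],[0,0,0],[0,0,0],[0,0,0]]
H [100, 100, 100, 100, 100, 100, 100, 100]
```

Emit:
jog_arm(
  travel=[
    [0, 0, -4.7],
    [0, 0, -4.7],
    [3.4, 3, 0.1],
    [3.4, 3, -0.1],
    [3.5, 3, -0.4],
    [3.4, 3, -0.5],
    [1.3, 3.8, 2.2],
    [1.3, 3.8, 2.2],
  ],
  twist=[
    [-0.1, 0.1, 0],
    [0, 0, 0],
    [0, -3.6, 0.3],
    [-0.1, -3.6, 0.3],
    [0, -3.5, 0.4],
    [-0.1, -3.6, 0.3],
    [0, 0, 0],
    [0, 0, 0],
  ],
  hand=[90, 90, 100, 100, 100, 100, 100, 100],
)

```text
time: 23.65
position: [0.4659, 0.2238, 0.2107]
ee_rot: [-0.002, -0.047, 0.999, 0.001]
wrist_force: [0.9, 1.0, 0.5]
gripper_width: 0.0854
gripper_force: 0.0
```

Emit:
jog_arm(
  travel=[
    [1.3, 3.7, 2.2],
    [1.3, 3.8, 2.2],
    [1.2, 3.7, 2.2],
    [0, 0, 0],
    [0, 0, 0],
    [0, 0, 0],
    [0, 0, 0],
    [0, 0, 0],
  ],
  twist=[
    [0, 0, 0],
    [0, 0, 0],
    [0, 0, 0],
    [0, 0, 0],
    [0, 0, 0],
    [0, 0, 0],
    [0, 0, 0],
    [0, 0, 0],
  ],
  hand=[100, 100, 100, 100, 100, 100, 100, 100],
)

```text
time: 24.65
position: [0.418, 0.3304, 0.1452]
ee_rot: [-0.003, -0.047, 0.999, 0.001]
wrist_force: [-0.2, -0.2, -1.0]
gripper_width: 0.0855
gripper_force: 0.0
```

```bash
cat >> p.py <<'E'
def carton(im,h,near,hmax=35):
    """carton seen from wrist: white tape on its top gives centre line; print tape min-area rect on plane h"""
    g=cv2.cvtColor(im["image"],cv2.COLOR_RGB2HSV); m=((g[...,1]<60)&(g[...,2]>90)).astype(np.uint8); m[270:]=0
    m=cv2.morphologyEx(m,cv2.MORPH_OPEN,np.ones((3,3)))
    for c in cv2.findContours(m,0,2)[0]:
        if cv2.contourArea(c)<300: continue
        p=plane(im,c[:,0,:],h)[:,:2].astype(np.float32); r=cv2.minAreaRect(p); 
        print("tape",np.round(r[0],4),np.round(r[1],4),round(r[2],1))
E
python3 - <<'E'
from p import *
st(); im=get("wrist"); np.save("pics/w8.npy",im); carton(im,.04,None)
b=down(185.4); a=[.4183,.3315]
plan([([*a,.026],b,100,2),([*a,.026],b,50,3)])
E
```

```text
t24.65 [0.418  0.3304 0.1452] yaw -174.6 z [-0.005  0.001 -1.   ] w 0.0855 gf 0.0 F [-0.2 -0.2 -1. ]
tape [0.4182 0.3222] [0.117  0.0349] 6.0
tape [0.395 0.177] [0.0311 0.0945] 84.8
T [[0,0,4],[0,0,4],[-0.08,0.08,3.91],[0,0,0],[0,0,0],[0,0,0],[0,0,0],[0,0,0]]
W [[0,-0.1,0],[0,-0.1,0],[0.1,-0.1,0],[0,0,0],[0,0,0],[0,0,0],[0,0,0],[0,0,0]]
H [100, 100, 100, 100, 100, 50, 50, 50]
T [[0,0,0],[0,0,0],[0,0,0],[0,0,0],[0,0,0],[0,0,0],[0,0,0],[0,0,0]]
W [[0,0,0],[0,0,0],[0,0,0],[0,0,0],[0,0,0],[0,0,0],[0,0,0],[0,0,0]]
H [50, 50, 50, 50, 50, 50, 50, 50]
```

Emit:
jog_arm(
  travel=[
    [0, 0, 4],
    [0, 0, 4],
    [0, 0.1, 4],
    [0, 0, 0],
    [0, 0, 0],
    [0, 0, 0],
    [0, 0, 0],
    [0, 0, 0],
  ],
  twist=[
    [0, -0.1, 0],
    [0, -0.1, 0],
    [0.1, -0.1, 0],
    [0, 0, 0],
    [0, 0, 0],
    [0, 0, 0],
    [0, 0, 0],
    [0, 0, 0],
  ],
  hand=[100, 100, 100, 100, 50, 50, 50, 50],
)

```text
time: 25.7
position: [0.4179, 0.3323, 0.0266]
ee_rot: [0.001, -0.047, 0.999, 0.0]
wrist_force: [-0.8, -1.9, 8.8]
gripper_width: 0.0615
gripper_force: 45.1
```

Run:
```python
from p import *
s=st(); p=s["position"]; g=p[2]
b=down(185.4); T=bed_tool()
plan([([p[0],p[1],.24],b,50),([.48,.2,.26],b,50),(bedp(-.075,-.0005,g+.04+.05),T,50,2)],step=.055)
```

```text
t25.70 [0.4179 0.3323 0.0266] yaw -174.6 z [ 0.002  0.001 -1.   ] w 0.0615 gf 45.077219009399414 F [-0.8 -1.9  8.8]
T [[0,0,-5.3],[0,0,-5.3],[0,0,-5.4],[-0.03,0.01,-5.34],[-1.6,-4.6,-0.7],[-1.7,-4.6,-0.7],[-1.64,-4.55,-0.6],[-2.2,-3.4,2.1]]
W [[0,0,0],[0,0,0],[0,0.1,0],[0,0,0],[0,0,0],[0,0,0],[0,0,0],[0,2.9,-0.3]]
H [50, 50, 50, 50, 50, 50, 50, 50]
T [[-2.3,-3.4,2],[-2.4,-3.5,1.9],[-2.5,-3.5,1.8],[-2.65,-3.43,1.66],[0,0,0],[0,0,0],[0,0,0],[0,0,0]]
W [[0,2.9,-0.2],[0.1,2.8,-0.3],[0,2.9,-0.2],[0.1,2.8,-0.3],[0,0,0],[0,0,0],[0,0,0],[0,0,0]]
H [50, 50, 50, 50, 50, 50, 50, 50]
```

Emit:
jog_arm(
  travel=[
    [0, 0, -5.3],
    [0, 0, -5.3],
    [0, 0, -5.4],
    [0, 0, -5.3],
    [-1.6, -4.6, -0.7],
    [-1.7, -4.6, -0.7],
    [-1.6, -4.6, -0.6],
    [-2.2, -3.4, 2.1],
  ],
  twist=[
    [0, 0, 0],
    [0, 0, 0],
    [0, 0.1, 0],
    [0, 0, 0],
    [0, 0, 0],
    [0, 0, 0],
    [0, 0, 0],
    [0, 2.9, -0.3],
  ],
  hand=[50, 50, 50, 50, 50, 50, 50, 50],
)

```text
time: 26.7
position: [0.505, 0.166, 0.2398]
ee_rot: [-0.024, -0.05, 0.998, -0.001]
wrist_force: [0.4, 1.1, -2.1]
gripper_width: 0.0617
gripper_force: 46.1
```

Emit:
jog_arm(
  travel=[
    [-2.3, -3.4, 2],
    [-2.4, -3.5, 1.9],
    [-2.5, -3.5, 1.8],
    [-2.6, -3.4, 1.7],
    [0, 0, 0],
    [0, 0, 0],
    [0, 0, 0],
    [0, 0, 0],
  ],
  twist=[
    [0, 2.9, -0.2],
    [0.1, 2.8, -0.3],
    [0, 2.9, -0.2],
    [0.1, 2.8, -0.3],
    [0, 0, 0],
    [0, 0, 0],
    [0, 0, 0],
    [0, 0, 0],
  ],
  hand=[50, 50, 50, 50, 50, 50, 50, 50],
)

```text
time: 27.7
position: [0.6059, 0.04, 0.1518]
ee_rot: [-0.125, -0.059, 0.99, -0.008]
wrist_force: [0.2, 0.2, -2.4]
gripper_width: 0.0613
gripper_force: 46.1
```

Run:
```python
from p import *
bst(); im=get("wrist"); np.save("pics/w9.npy",im); cv2.imwrite("pics/w9.png",cv2.resize(im["image"][:,:,::-1],(768,576),interpolation=cv2.INTER_CUBIC))
plan([(bedp(-.075,-.0005,.0266+.04+.004),bed_tool(),50,2)],step=.03)
```

```text
t27.70 [0.6059 0.04   0.1518] yaw -173.2 z [-0.246 -0.03  -0.969] w 0.0613 gf 46.09284460544586 F [ 0.2  0.2 -2.4]
bed [-0.0765 -0.0003  0.1147] F [ 0.8  0.2 -2.3]
T [[-0.1,0,2.2],[-0.04,0,2.19],[0,0,0],[0,0,0],[0,0,0],[0,0,0],[0,0,0],[0,0,0]]
W [[0,0,0],[-0.1,0,0],[0,0,0],[0,0,0],[0,0,0],[0,0,0],[0,0,0],[0,0,0]]
H [50, 50, 50, 50, 50, 50, 50, 50]
```

View pics/w9.png

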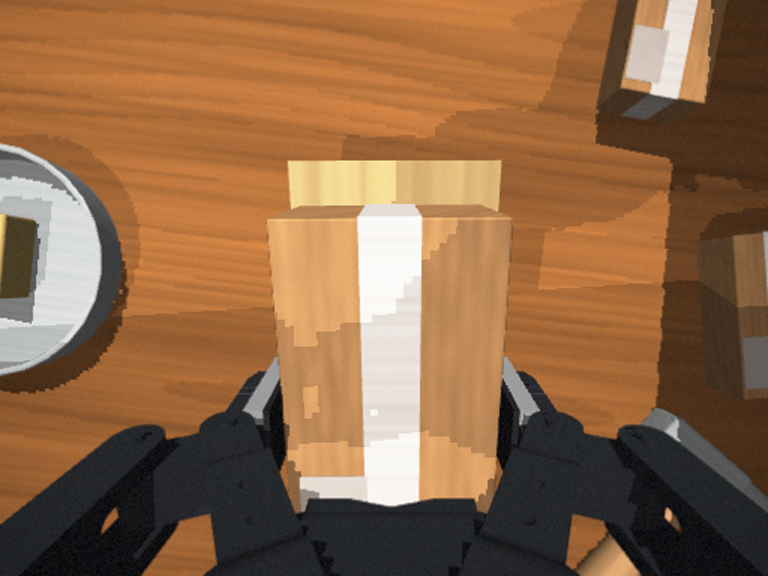

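The second larger carton is held square, spanning x 268–511 against the bed's 288–501.

Emit:
jog_arm(
  travel=[
    [0, 0, 2.2],
    [0, 0, 2.2],
    [0, 0, 0],
    [-1, 0, 0],
    [-0.8, 0, 0],
    [-0.2, 0, 0],
    [-0.2, 0, 0],
    [0, 0, 0],
  ],
  twist=[
    [0, 0, 0],
    [0, 0, 0],
    [0, 0, 0],
    [0, 0, 0],
    [0, 0, 0],
    [0, 0, 0],
    [0, 0, 0],
    [0, 0, 0],
  ],
  hand=[50, 50, 50, 50, 50, 50, 50, 50],
)

```text
time: 28.75
position: [0.6131, 0.0404, 0.1036]
ee_rot: [-0.129, -0.058, 0.99, -0.008]
wrist_force: [-27.0, -3.1, 18.0]
gripper_width: 0.0612
gripper_force: 47.7
```

```bash
python3 -c "
from p import *
bst()"
```

```text
t28.75 [0.6131 0.0404 0.1036] yaw -173.3 z [-0.255 -0.031 -0.966] w 0.0612 gf 47.73454248905182 F [-27.   -3.1  18. ]
bed [-0.0576 -0.0009  0.0697] F [-30.8   0.1  10.8]
```

Emit:
jog_arm(
  travel=[
    [0.2, 0, 0],
    [0, 0, 0.4],
    [0, 0, 0],
    [0, 0, 0],
    [0, 0, 0],
    [0, 0, 0],
    [0, 0, -3],
    [0, 0, -4],
  ],
  twist=[
    [0, 0, 0],
    [0, 0, 0],
    [0, 0, 0],
    [0, 0, 0],
    [0, 0, 0],
    [0, 0, 0],
    [0, 0, 0],
    [0, 0, 0],
  ],
  hand=[50, 50, 50, 90, 90, 90, 90, 90],
)

```text
time: 29.75
position: [0.6305, 0.0424, 0.1673]
ee_rot: [-0.126, -0.058, 0.99, -0.008]
wrist_force: [0.8, -0.1, 1.0]
gripper_width: 0.0767
gripper_force: 0.0
```

Run:
```python
from p import *
bst(); im=get("wrist"); np.save("pics/w10.npy",im); cv2.imwrite("pics/w10.png",cv2.resize(im["image"][:,:,::-1],(768,576),interpolation=cv2.INTER_CUBIC))
b=down(190.8); T=bed_tool()
plan([(bedp(-.0569,-.0005,.21),T,90),([.56,.15,.26],b,90),([.5614,.2605,.15],b,90,2)],step=.055)
```

```text
t29.75 [0.6305 0.0424 0.1673] yaw -173.3 z [-0.249 -0.03  -0.968] w 0.0767 gf 0.0 F [ 0.8 -0.1  1. ]
bed [-0.0564 -0.0008  0.1358] F [ 0.5 -0.2  1.1]
T [[0.1,0,-3.4],[0.11,0.06,-3.38],[2.6,3.8,0],[2.5,3.9,-0.3],[2.37,3.95,-0.51],[-0.7,3.6,3.7],[-0.8,3.6,3.7],[-0.71,3.63,3.61]]
W [[-0.1,0.1,0],[0,0.2,0],[0.2,-4.8,-1.4],[0.2,-4.8,-1.3],[0.1,-4.8,-1.4],[0,0,0],[0,0,0],[0,0,0]]
H [90, 90, 90, 90, 90, 90, 90, 90]
T [[0,0,0],[0,0,0],[0,0,0],[0,0,0],[0,0,0],[0,0,0],[0,0,0],[0,0,0]]
W [[0,0,0],[0,0,0],[0,0,0],[0,0,0],[0,0,0],[0,0,0],[0,0,0],[0,0,0]]
H [90, 90, 90, 90, 90, 90, 90, 90]
```

View pics/w10.png

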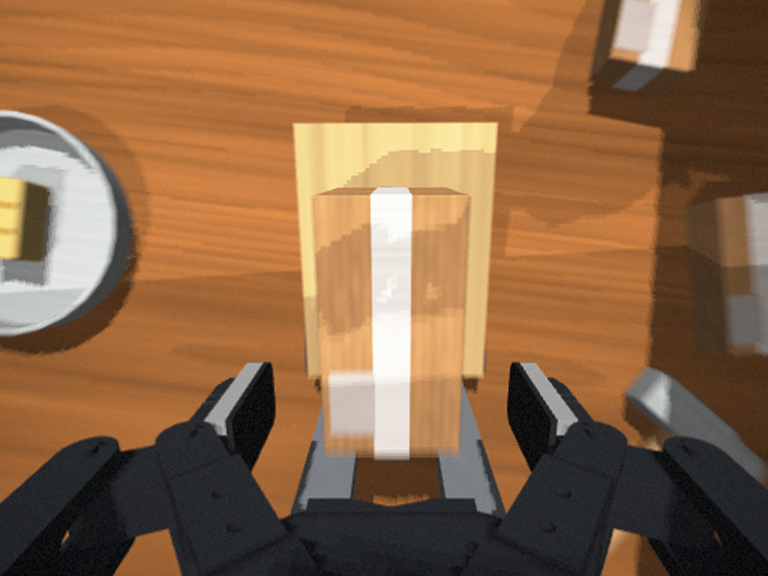

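The second carton lies on the first, its top at (314,195) to (460,454).

Emit:
jog_arm(
  travel=[
    [0, 0, -3.4],
    [0.1, 0, -3.4],
    [2.6, 3.8, 0],
    [2.5, 3.9, -0.3],
    [2.4, 4, -0.5],
    [-0.7, 3.6, 3.7],
    [-0.8, 3.6, 3.7],
    [-0.7, 3.6, 3.6],
  ],
  twist=[
    [-0.1, 0.1, 0],
    [0, 0.2, 0],
    [0.2, -4.8, -1.4],
    [0.2, -4.8, -1.3],
    [0.1, -4.8, -1.4],
    [0, 0, 0],
    [0, 0, 0],
    [0, 0, 0],
  ],
  hand=[90, 90, 90, 90, 90, 90, 90, 90],
)

```text
time: 30.8
position: [0.559, 0.2614, 0.1437]
ee_rot: [-0.002, -0.094, 0.996, 0.001]
wrist_force: [1.0, -0.2, -0.1]
gripper_width: 0.0772
gripper_force: 0.0
```

Emit:
jog_arm(
  travel=[
    [0, 0, 0],
    [0, 0, 0],
    [0, 0, 0],
    [0, 0, 0],
    [0, 0, 0],
    [0, 0, 0],
    [0, 0, 0],
    [0, 0, 0],
  ],
  twist=[
    [0, 0, 0],
    [0, 0, 0],
    [0, 0, 0],
    [0, 0, 0],
    [0, 0, 0],
    [0, 0, 0],
    [0, 0, 0],
    [0, 0, 0],
  ],
  hand=[90, 90, 90, 90, 90, 90, 90, 90],
)

```text
time: 31.8
position: [0.5589, 0.2601, 0.1445]
ee_rot: [-0.003, -0.094, 0.996, 0.0]
wrist_force: [0.2, -0.6, 0.5]
gripper_width: 0.0771
gripper_force: 0.0
```

Run:
```python
from p import *
print(bq(load("w10"),[(314,195),(470,195),(460,454),(325,454)],.08))
st(); im=get("wrist"); np.save("pics/w11.npy",im); carton(im,.032,None)
b=down(190.8); a=[.5614,.2605]
plan([([*a,.026],b,90,1),([*a,.026],b,40,3)])
```

```text
[[-0.1159 -0.0325  0.08  ]
 [-0.1159  0.0295  0.08  ]
 [ 0.0028  0.0304  0.08  ]
 [ 0.0028 -0.0329  0.08  ]]
t31.80 [0.5589 0.2601 0.1445] yaw -169.2 z [-0.006  0.    -1.   ] w 0.0771 gf 0.0 F [ 0.2 -0.6  0.5]
tape [0.6236 0.2208] [0.0166 0.0313] 10.7
tape [0.6267 0.1817] [0.0093 0.0371] 62.9
tape [0.5613 0.2525] [0.0982 0.0317] 11.3
tape [0.5117 0.0874] [0.0295 0.0326] 6.8
tape [0.44   0.1704] [0.0261 0.0338] 7.2
T [[-0.1,0,4],[-0.1,0,3.9],[-0.1,-0.02,3.95],[0,0,0],[0,0,0],[0,0,0],[0,0,0],[0,0,0]]
W [[0,-0.1,0],[0,-0.1,0],[0.1,-0.1,0],[0,0,0],[0,0,0],[0,0,0],[0,0,0],[0,0,0]]
H [90, 90, 90, 90, 40, 40, 40, 40]
```

Emit:
jog_arm(
  travel=[
    [-0.1, 0, 4],
    [-0.1, 0, 3.9],
    [-0.1, 0, 3.9],
    [0, 0, 0],
    [0, 0, 0],
    [0, 0, 0],
    [0, 0, 0],
    [0, 0, 0],
  ],
  twist=[
    [0, -0.1, 0],
    [0, -0.1, 0],
    [0.1, -0.1, 0],
    [0, 0, 0],
    [0, 0, 0],
    [0, 0, 0],
    [0, 0, 0],
    [0, 0, 0],
  ],
  hand=[90, 90, 90, 90, 40, 40, 40, 40],
)

```text
time: 32.85
position: [0.5624, 0.2611, 0.0285]
ee_rot: [0.001, -0.094, 0.996, 0.0]
wrist_force: [-1.7, -0.2, 7.4]
gripper_width: 0.0491
gripper_force: 42.7
```

Run:
```python
from p import *
s=st(); p=s["position"]; g=p[2]
b=down(190.8); T=bed_tool()
plan([([p[0],p[1],.27],b,40),([.56,.18,.28],b,40),(bedp(-.07,-.001,g+.08+.04),T,40,2)],step=.055)
```

```text
t32.85 [0.5624 0.2611 0.0285] yaw -169.2 z [ 0.003  0.001 -1.   ] w 0.0491 gf 42.66945004463196 F [-1.7 -0.2  7.4]
T [[0,0,-4.8],[0,0,-4.8],[0,0,-4.9],[0,0,-4.8],[-0.05,0,-4.85],[0.9,-4,-0.5],[0.87,-3.92,-0.5],[-0.8,-3.7,2.4]]
W [[0,0,0],[0,0,0],[0,0.1,0],[0,0,0],[0,0.1,0],[0,0,0],[0,0,0],[-0.1,3.6,1]]
H [40, 40, 40, 40, 40, 40, 40, 40]
T [[-1.1,-3.7,2.4],[-1.3,-3.7,2.3],[-1.41,-3.59,2.15],[0,0,0],[0,0,0],[0,0,0],[0,0,0],[0,0,0]]
W [[-0.1,3.6,1],[-0.2,3.5,1.1],[-0.1,3.6,1],[0,0,0],[0,0,0],[0,0,0],[0,0,0],[0,0,0]]
H [40, 40, 40, 40, 40, 40, 40, 40]
```

Emit:
jog_arm(
  travel=[
    [0, 0, -4.8],
    [0, 0, -4.8],
    [0, 0, -4.9],
    [0, 0, -4.8],
    [0, 0, -4.8],
    [0.9, -4, -0.5],
    [0.9, -3.9, -0.5],
    [-0.8, -3.7, 2.4],
  ],
  twist=[
    [0, 0, 0],
    [0, 0, 0],
    [0, 0.1, 0],
    [0, 0, 0],
    [0, 0.1, 0],
    [0, 0, 0],
    [0, 0, 0],
    [-0.1, 3.6, 1],
  ],
  hand=[40, 40, 40, 40, 40, 40, 40, 40],
)

```text
time: 33.85
position: [0.5734, 0.1441, 0.2572]
ee_rot: [-0.031, -0.086, 0.996, -0.002]
wrist_force: [0.7, -0.1, -3.4]
gripper_width: 0.0492
gripper_force: 42.9
```

Emit:
jog_arm(
  travel=[
    [-1.1, -3.7, 2.4],
    [-1.3, -3.7, 2.3],
    [-1.4, -3.6, 2.1],
    [0, 0, 0],
    [0, 0, 0],
    [0, 0, 0],
    [0, 0, 0],
    [0, 0, 0],
  ],
  twist=[
    [-0.1, 3.6, 1],
    [-0.2, 3.5, 1.1],
    [-0.1, 3.6, 1],
    [0, 0, 0],
    [0, 0, 0],
    [0, 0, 0],
    [0, 0, 0],
    [0, 0, 0],
  ],
  hand=[40, 40, 40, 40, 40, 40, 40, 40],
)

```text
time: 34.85
position: [0.619, 0.0413, 0.1816]
ee_rot: [-0.126, -0.058, 0.99, -0.008]
wrist_force: [-0.0, -0.5, -2.3]
gripper_width: 0.0491
gripper_force: 42.9
```

Run:
```python
from p import *
bst(); im=get("wrist"); np.save("pics/w12.npy",im); cv2.imwrite("pics/w12.png",im["image"][:,:,::-1])
plan([(bedp(-.07,-.001,.0285+.08+.004),bed_tool(),40,2)],step=.03)
```

```text
t34.85 [0.619  0.0413 0.1816] yaw -173.3 z [-0.248 -0.03  -0.968] w 0.0491 gf 42.89055526256561 F [-0.  -0.5 -2.3]
bed [-0.0711 -0.0006  0.1468] F [ 0.5 -0.5 -2.2]
T [[-0.1,0,1.7],[-0.02,-0.02,1.71],[0,0,0],[0,0,0],[0,0,0],[0,0,0],[0,0,0],[0,0,0]]
W [[0,-0.1,0],[-0.1,-0.1,0],[0,0,0],[0,0,0],[0,0,0],[0,0,0],[0,0,0],[0,0,0]]
H [40, 40, 40, 40, 40, 40, 40, 40]
```

Emit:
jog_arm(
  travel=[
    [0, 0, 1.7],
    [0, 0, 1.7],
    [0, 0, 0],
    [-1.2, 0, 0],
    [-0.9, 0, 0],
    [-0.2, 0, 0],
    [-0.2, 0, 0],
    [0, 0, 0],
  ],
  twist=[
    [0, 0, 0],
    [0, 0, 0],
    [0, 0, 0],
    [0, 0, 0],
    [0, 0, 0],
    [0, 0, 0],
    [0, 0, 0],
    [0, 0, 0],
  ],
  hand=[40, 40, 40, 40, 40, 40, 40, 40],
)

```text
time: 35.9
position: [0.6341, 0.0426, 0.142]
ee_rot: [-0.127, -0.058, 0.99, -0.008]
wrist_force: [-3.7, -0.3, -0.4]
gripper_width: 0.0489
gripper_force: 43.0
```

```bash
python3 -c "
from p import *
bst()"
```

```text
t35.90 [0.6341 0.0426 0.142 ] yaw -173.3 z [-0.25  -0.03  -0.968] w 0.0489 gf 42.95728862285614 F [-3.7 -0.3 -0.4]
bed [-0.0466 -0.0011  0.1121] F [-3.5  0.1 -1.3]
```

Emit:
jog_arm(
  travel=[
    [-0.2, 0, 0],
    [0, 0, 0.4],
    [0, 0, 0],
    [0, 0, 0],
    [0, 0, 0],
    [0, 0, 0],
    [0, 0, 0],
    [0, 0, 0],
  ],
  twist=[
    [0, 0, 0],
    [0, 0, 0],
    [0, 0, 0],
    [0, 0, 0],
    [0, 0, 0],
    [0, 0, 0],
    [0, 0, 0],
    [0, 0, 0],
  ],
  hand=[40, 40, 40, 40, 40, 40, 40, 40],
)

```text
time: 36.9
position: [0.6336, 0.0425, 0.1383]
ee_rot: [-0.128, -0.058, 0.99, -0.008]
wrist_force: [-15.0, -1.2, 12.9]
gripper_width: 0.0492
gripper_force: 44.5
```

```bash
python3 -c "
from p import *
bst()"
```

```text
t36.90 [0.6336 0.0425 0.1383] yaw -173.3 z [-0.253 -0.031 -0.967] w 0.0492 gf 44.507070779800415 F [-15.   -1.2  12.9]
bed [-0.0462 -0.0011  0.1084] F [-17.8   0.6   8.8]
```

Emit:
jog_arm(
  travel=[
    [0, 0, 0],
    [0, 0, 0],
    [0, 0, 0],
    [0, 0, 0],
    [0, 0, -3],
    [0, 0, -4],
    [0, 0, 0],
    [0, 0, 0],
  ],
  twist=[
    [0, 0, 0],
    [0, 0, 0],
    [0, 0, 0],
    [0, 0, 0],
    [0, 0, 0],
    [0, 0, 0],
    [0, 0, 0],
    [0, 0, 0],
  ],
  hand=[80, 80, 80, 80, 80, 80, 80, 80],
)

```text
time: 37.9
position: [0.6527, 0.0448, 0.2048]
ee_rot: [-0.126, -0.058, 0.99, -0.008]
wrist_force: [0.2, 0.4, -0.4]
gripper_width: 0.0681
gripper_force: 0.0
```

Run:
```python
from p import *
bst(); im=get("wrist"); np.save("pics/w13.npy",im); cv2.imwrite("pics/w13.png",cv2.resize(im["image"][:,:,::-1],(768,576),interpolation=cv2.INTER_CUBIC))
b=down(177.4); T=bed_tool()
plan([(bedp(-.047,-.001,.21),T,80),([.48,.1,.27],b,90),([.3982,.1788,.15],b,90,2)],step=.055)
```

```text
t37.90 [0.6527 0.0448 0.2048] yaw -173.3 z [-0.249 -0.03  -0.968] w 0.0681 gf 0.0 F [ 0.2  0.4 -0.4]
bed [-0.044  -0.001   0.1777] F [ 0.3  0.3 -0.3]
T [[0.3,0,-3.28],[4.3,1.9,0.2],[4.4,1.7,0],[4.5,1.5,-0.3],[4.49,1.33,-0.51],[2.1,1.9,3],[2.1,1.9,3],[2.2,1.8,3]]
W [[0,-0.3,0],[-0.3,-3.6,2.3],[-0.3,-3.6,2.3],[-0.3,-3.5,2.3],[-0.3,-3.6,2.4],[0,0,0],[0,0,0],[0,0,0]]
H [80, 90, 90, 90, 90, 90, 90, 90]
T [[2.14,1.89,2.99],[0,0,0],[0,0,0],[0,0,0],[0,0,0],[0,0,0],[0,0,0],[0,0,0]]
W [[0,0,0],[0,0,0],[0,0,0],[0,0,0],[0,0,0],[0,0,0],[0,0,0],[0,0,0]]
H [90, 90, 90, 90, 90, 90, 90, 90]
```

View pics/w13.png

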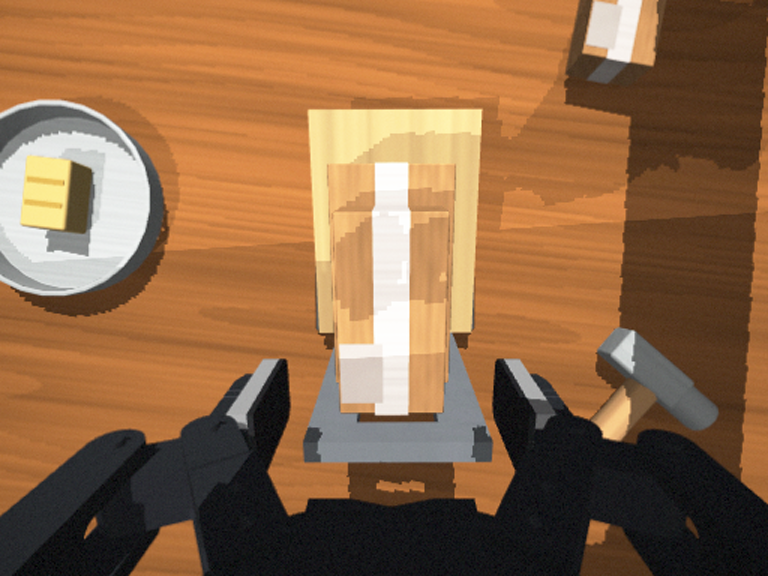

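The small carton lies on the larger ones, its top at (333,212) to (444,412), with the piles aligned. The wax is in the pan.

Emit:
jog_arm(
  travel=[
    [0.3, 0, -3.3],
    [4.3, 1.9, 0.2],
    [4.4, 1.7, 0],
    [4.5, 1.5, -0.3],
    [4.5, 1.3, -0.5],
    [2.1, 1.9, 3],
    [2.1, 1.9, 3],
    [2.2, 1.8, 3],
  ],
  twist=[
    [0, -0.3, 0],
    [-0.3, -3.6, 2.3],
    [-0.3, -3.6, 2.3],
    [-0.3, -3.5, 2.3],
    [-0.3, -3.6, 2.4],
    [0, 0, 0],
    [0, 0, 0],
    [0, 0, 0],
  ],
  hand=[80, 90, 90, 90, 90, 90, 90, 90],
)

```text
time: 38.95
position: [0.4179, 0.159, 0.1793]
ee_rot: [0.001, 0.023, 1.0, -0.0]
wrist_force: [0.1, 0.2, -1.0]
gripper_width: 0.0769
gripper_force: 0.0
```

Emit:
jog_arm(
  travel=[
    [2.1, 1.9, 3],
    [0, 0, 0],
    [0, 0, 0],
    [0, 0, 0],
    [0, 0, 0],
    [0, 0, 0],
    [0, 0, 0],
    [0, 0, 0],
  ],
  twist=[
    [0, 0, 0],
    [0, 0, 0],
    [0, 0, 0],
    [0, 0, 0],
    [0, 0, 0],
    [0, 0, 0],
    [0, 0, 0],
    [0, 0, 0],
  ],
  hand=[90, 90, 90, 90, 90, 90, 90, 90],
)

```text
time: 39.95
position: [0.3993, 0.1786, 0.1506]
ee_rot: [0.001, 0.023, 1.0, 0.0]
wrist_force: [-0.1, 0.3, -0.1]
gripper_width: 0.0772
gripper_force: 0.0
```

Run:
```python
from p import *
print(bq(load("w13"),[(333,212),(449,212),(444,412),(340,411)],.112)); print(bq(load("w13"),[(327,165),(456,165)],.08))
st(); im=get("wrist"); np.save("pics/w14.npy",im); carton(im,.032,None)
b=down(177.4); a=[.3982,.1788]
plan([([*a,.026],b,90,1),([*a,.026],b,40,3)])
```

```text
[[-0.096  -0.0266  0.112 ]
 [-0.096   0.0224  0.112 ]
 [-0.0012  0.0233  0.112 ]
 [-0.0017 -0.0266  0.112 ]]
[[-0.1154 -0.0328  0.08  ]
 [-0.1154  0.0291  0.08  ]]
t39.95 [0.3993 0.1786 0.1506] yaw 177.4 z [ 0.002  0.    -1.   ] w 0.0772 gf 0.0 F [-0.1  0.3 -0.1]
tape [0.46   0.2658] [0.0383 0.0098] 35.2
tape [0.4512 0.0836] [0.0095 0.0382] 50.2
tape [0.396  0.1719] [0.0319 0.0988] 86.0
T [[0,0,4.2],[0.1,0,4.1],[0.02,0.01,4.15],[0,0,0],[0,0,0],[0,0,0],[0,0,0],[0,0,0]]
W [[0,0,0],[0,0.1,0],[0,0,0],[0,0,0],[0,0,0],[0,0,0],[0,0,0],[0,0,0]]
H [90, 90, 90, 90, 40, 40, 40, 40]
```

Emit:
jog_arm(
  travel=[
    [0, 0, 4.2],
    [0.1, 0, 4.1],
    [0, 0, 4.1],
    [0, 0, 0],
    [0, 0, 0],
    [0, 0, 0],
    [0, 0, 0],
    [0, 0, 0],
  ],
  twist=[
    [0, 0, 0],
    [0, 0.1, 0],
    [0, 0, 0],
    [0, 0, 0],
    [0, 0, 0],
    [0, 0, 0],
    [0, 0, 0],
    [0, 0, 0],
  ],
  hand=[90, 90, 90, 90, 40, 40, 40, 40],
)

```text
time: 41.0
position: [0.3992, 0.1789, 0.0281]
ee_rot: [0.001, 0.023, 1.0, 0.0]
wrist_force: [-0.7, 0.4, 11.9]
gripper_width: 0.0491
gripper_force: 42.6
```

Run:
```python
from p import *
s=st(); p=s["position"]; g=p[2]
b=down(177.4); T=bed_tool()
plan([([p[0],p[1],.25],b,40),([.47,.1,.30],b,40),(bedp(-.07,-.0015,g+.112+.04),T,40,2)],step=.055)
```

```text
t41.00 [0.3992 0.1789 0.0281] yaw 177.4 z [ 0.003  0.001 -1.   ] w 0.0491 gf 42.59014964103699 F [-0.7  0.4 11.9]
T [[0,0,-4.4],[0,0,-4.4],[0,0,-4.5],[0,0,-4.4],[-0.05,0.02,-4.49],[-2.5,-2.5,-1.7],[-2.5,-2.5,-1.7],[-2.44,-2.56,-1.6]]
W [[0,0,0],[0,0,0],[0,0.1,0],[0,0,0],[0.1,0.1,0],[0,0,0],[0,0,0],[0,0,0]]
H [40, 40, 40, 40, 40, 40, 40, 40]
T [[-4,-1.3,2.2],[-4.1,-1.4,1.9],[-4.2,-1.6,1.6],[-4.14,-1.74,1.44],[0,0,0],[0,0,0],[0,0,0],[0,0,0]]
W [[0.3,3.6,-2.3],[0.3,3.6,-2.3],[0.3,3.5,-2.4],[0.2,3.5,-2.3],[0,0,0],[0,0,0],[0,0,0],[0,0,0]]
H [40, 40, 40, 40, 40, 40, 40, 40]
```

Emit:
jog_arm(
  travel=[
    [0, 0, -4.4],
    [0, 0, -4.4],
    [0, 0, -4.5],
    [0, 0, -4.4],
    [0, 0, -4.5],
    [-2.5, -2.5, -1.7],
    [-2.5, -2.5, -1.7],
    [-2.4, -2.6, -1.6],
  ],
  twist=[
    [0, 0, 0],
    [0, 0, 0],
    [0, 0.1, 0],
    [0, 0, 0],
    [0.1, 0.1, 0],
    [0, 0, 0],
    [0, 0, 0],
    [0, 0, 0],
  ],
  hand=[40, 40, 40, 40, 40, 40, 40, 40],
)

```text
time: 42.0
position: [0.4693, 0.0985, 0.3005]
ee_rot: [-0.001, 0.023, 1.0, -0.001]
wrist_force: [0.5, 0.5, -1.0]
gripper_width: 0.0492
gripper_force: 42.5
```

Emit:
jog_arm(
  travel=[
    [-4, -1.3, 2.2],
    [-4.1, -1.4, 1.9],
    [-4.2, -1.6, 1.6],
    [-4.1, -1.7, 1.4],
    [0, 0, 0],
    [0, 0, 0],
    [0, 0, 0],
    [0, 0, 0],
  ],
  twist=[
    [0.3, 3.6, -2.3],
    [0.3, 3.6, -2.3],
    [0.3, 3.5, -2.4],
    [0.2, 3.5, -2.3],
    [0, 0, 0],
    [0, 0, 0],
    [0, 0, 0],
    [0, 0, 0],
  ],
  hand=[40, 40, 40, 40, 40, 40, 40, 40],
)

```text
time: 43.0
position: [0.6264, 0.0415, 0.2135]
ee_rot: [-0.124, -0.058, 0.99, -0.007]
wrist_force: [1.3, -0.3, -0.2]
gripper_width: 0.0492
gripper_force: 42.5
```

Run:
```python
from p import *
bst(); 
plan([(bedp(-.07,-.0015,.0281+.112+.004),bed_tool(),40,2)],step=.03)
```

```text
t43.00 [0.6264 0.0415 0.2135] yaw -173.3 z [-0.246 -0.029 -0.969] w 0.0492 gf 42.4726277589798 F [ 1.3 -0.3 -0.2]
bed [-0.0718 -0.0012  0.1796] F [ 1.2 -0.4  0.1]
T [[-0.1,0,1.8],[-0.08,-0.03,1.75],[0,0,0],[0,0,0],[0,0,0],[0,0,0],[0,0,0],[0,0,0]]
W [[0,0,0],[0,0,0],[0,0,0],[0,0,0],[0,0,0],[0,0,0],[0,0,0],[0,0,0]]
H [40, 40, 40, 40, 40, 40, 40, 40]
```

Emit:
jog_arm(
  travel=[
    [0, 0, 1.8],
    [0, 0, 1.75],
    [0, 0, 0],
    [-1.4, 0, 0],
    [-0.9, 0, 0],
    [-0.2, 0, 0],
    [-0.2, 0, 0],
    [0, 0, 0],
  ],
  twist=[
    [0, 0, 0],
    [0, 0, 0],
    [0, 0, 0],
    [0, 0, 0],
    [0, 0, 0],
    [0, 0, 0],
    [0, 0, 0],
    [0, 0, 0],
  ],
  hand=[40, 40, 40, 40, 40, 40, 40, 40],
)

```text
time: 44.0
position: [0.6422, 0.043, 0.1713]
ee_rot: [-0.128, -0.058, 0.99, -0.007]
wrist_force: [-16.2, -3.1, 8.9]
gripper_width: 0.0491
gripper_force: 42.8
```

```bash
python3 -c "
from p import *
bst()"
```

```text
t44.00 [0.6422 0.043  0.1713] yaw -173.3 z [-0.253 -0.03  -0.967] w 0.0491 gf 42.84560143947601 F [-16.2  -3.1   8.9]
bed [-0.046  -0.0016  0.1425] F [-18.2  -1.2   4.5]
```

Emit:
jog_arm(
  travel=[
    [0, 0, 0.3],
    [0, 0, 0],
    [0, 0, 0],
    [0, 0, 0],
    [0, 0, 0],
    [0, 0, -3],
    [0, 0, -4],
    [0, 0, 0],
  ],
  twist=[
    [0, 0, 0],
    [0, 0, 0],
    [0, 0, 0],
    [0, 0, 0],
    [0, 0, 0],
    [0, 0, 0],
    [0, 0, 0],
    [0, 0, 0],
  ],
  hand=[40, 40, 80, 80, 80, 80, 80, 80],
)

```text
time: 45.0
position: [0.6626, 0.0452, 0.2388]
ee_rot: [-0.123, -0.058, 0.991, -0.007]
wrist_force: [0.2, 0.1, -0.9]
gripper_width: 0.0685
gripper_force: 0.0
```

Run:
```python
from p import *
bst(); im=get("wrist"); np.save("pics/w15.npy",im); cv2.imwrite("pics/w15.png",cv2.resize(im["image"][:,:,::-1],(768,576),interpolation=cv2.INTER_CUBIC))
plan([(bedp(-.05,0,.28),bed_tool(),80),([.42,.05,.35],down(180),80,2)],step=.055)
```

```text
t45.00 [0.6626 0.0452 0.2388] yaw -173.3 z [-0.242 -0.029 -0.97 ] w 0.0685 gf 0.0 F [ 0.2  0.1 -0.9]
bed [-0.0429 -0.0018  0.213 ] F [ 0.4  0.1 -0.8]
T [[0.3,0.1,-3.5],[0.34,0.07,-3.41],[5.1,0.6,0.4],[5.1,0.5,0.1],[5.1,0.4,-0.1],[5.1,0.3,-0.4],[5.03,0.15,-0.67],[0,0,0]]
W [[0,0,0],[0,0,0],[-0.2,-2.9,1.3],[-0.2,-2.8,1.3],[-0.1,-2.9,1.3],[-0.2,-2.8,1.4],[-0.1,-2.9,1.3],[0,0,0]]
H [80, 80, 80, 80, 80, 80, 80, 80]
T [[0,0,0],[0,0,0],[0,0,0],[0,0,0],[0,0,0],[0,0,0],[0,0,0],[0,0,0]]
W [[0,0,0],[0,0,0],[0,0,0],[0,0,0],[0,0,0],[0,0,0],[0,0,0],[0,0,0]]
H [80, 80, 80, 80, 80, 80, 80, 80]
```

View pics/w15.png

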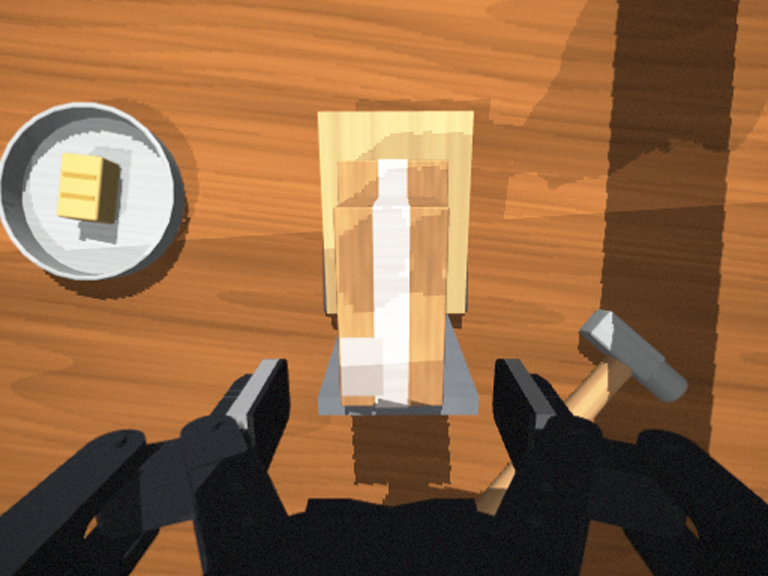

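All four cartons form one pile, the top carton spanning (336,207) to (444,405). I'll retreat and take a last overall look.

Emit:
jog_arm(
  travel=[
    [0.3, 0.1, -3.5],
    [0.3, 0.1, -3.4],
    [5.1, 0.6, 0.4],
    [5.1, 0.5, 0.1],
    [5.1, 0.4, -0.1],
    [5.1, 0.3, -0.4],
    [5, 0.2, -0.7],
    [0, 0, 0],
  ],
  twist=[
    [0, 0, 0],
    [0, 0, 0],
    [-0.2, -2.9, 1.3],
    [-0.2, -2.8, 1.3],
    [-0.1, -2.9, 1.3],
    [-0.2, -2.8, 1.4],
    [-0.1, -2.9, 1.3],
    [0, 0, 0],
  ],
  hand=[80, 80, 80, 80, 80, 80, 80, 80],
)

```text
time: 46.05
position: [0.4164, 0.0509, 0.3499]
ee_rot: [-0.001, -0.0, 1.0, -0.0]
wrist_force: [0.3, -0.2, -0.2]
gripper_width: 0.0684
gripper_force: 0.0
```

Run:
```python
from p import *
print(bq(load("w15"),[(335,207),(449,207),(444,405),(341,405)],.144))
bst(); s=get("scene")["image"]; t=get("top")["image"]
v=np.vstack([s[80:300,60:410],t[60:280,80:430]]); cv2.imwrite("pics/end.png",cv2.resize(v,(477,600),interpolation=cv2.INTER_AREA)[:,:,::-1])
```

```text
[[-0.0962 -0.0268  0.144 ]
 [-0.0962  0.022   0.144 ]
 [-0.0012  0.0229  0.144 ]
 [-0.0012 -0.0273  0.144 ]]
t46.05 [0.4164 0.0509 0.3499] yaw -180.0 z [-0.002 -0.    -1.   ] w 0.0684 gf 0.0 F [ 0.3 -0.2 -0.2]
bed [-0.3067  0.0326  0.2603] F [ 0.3 -0.3 -0.1]
```

View pics/end.png

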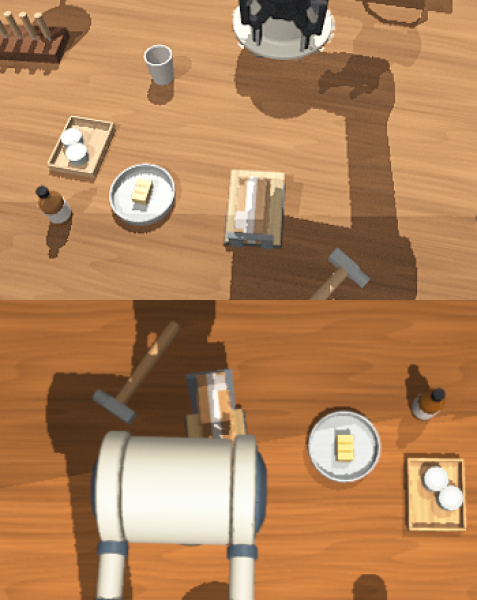

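The tins have shifted inside the tray and now sit diagonally, close together. I'll measure whether both still lie flat.

Run:
```python
from p import *
for n in ("top5",None):
    t=load(n) if n else get("top")
    h=cv2.cvtColor(t["image"],cv2.COLOR_RGB2GRAY); x0,y0=370,165
    c=cv2.resize(h[y0:245,x0:430],None,fx=6,fy=6,interpolation=cv2.INTER_CUBIC)
    for k in (cv2.HoughCircles(cv2.medianBlur(c,5),cv2.HOUGH_GRADIENT,1,60,param1=120,param2=18,minRadius=44,maxRadius=64)[0][:3]):
        uv=[x0+(k[0]+.5)/6-.5,y0+(k[1]+.5)/6-.5]; print(n,k.round(1),plane(t,[uv],.031).round(4))
    hs=cv2.cvtColor(t["image"],cv2.COLOR_RGB2HSV); m=((hs[...,1]<50)&(hs[...,2]>140)).astype(np.uint8); m[:,:370]=0;m[:,430:]=0;m[:170]=0;m[240:]=0
    for q in cv2.findContours(m,0,2)[0]:
        if cv2.contourArea(q)>60: print("  blob",cv2.minAreaRect(q),cv2.contourArea(q))
    np.save("pics/topend.npy",t)
```

```text
top5 [186.5 287.5  53.3] [[ 0.4636 -0.3828  0.031 ]]
top5 [178.5 161.5  48.5] [[ 0.5188 -0.3809  0.031 ]]
  blob ((400.5, 212.5), (17.0, 17.0), 90.0) 230.5
  blob ((399.5, 191.0), (17.677669525146484, 16.26345443725586), 45.0) 227.5
None [236.5 237.5  60.1] [[ 0.4856 -0.4052  0.031 ]]
None [173.5 159.5  47.7] [[ 0.5197 -0.3787  0.031 ]]
  blob ((405.10546875, 197.6460723876953), (35.579811096191406, 18.15020751953125), 54.162349700927734) 473.5
```

Run:
```python
from p import *
plan([([.47,-.384,.2],down(180),80,1)],step=.06)
```

```text
T [[-0.6,-5.4,1.9],[-0.6,-5.4,1.9],[-0.6,-5.4,1.9],[-0.6,-5.5,1.8],[-0.6,-5.4,1.9],[-0.6,-5.5,1.8],[-0.7,-5.4,1.9],[-0.65,-5.47,1.85]]
W [[0,0,0],[0,0,0],[0,0,0],[0,0,0],[0,0,0],[0,0,0],[0,-0.1,0],[0,0,0]]
H [80, 80, 80, 80, 80, 80, 80, 80]
T [[0,0,0],[0,0,0],[0,0,0],[0,0,0],[0,0,0],[0,0,0],[0,0,0],[0,0,0]]
W [[0,0,0],[0,0,0],[0,0,0],[0,0,0],[0,0,0],[0,0,0],[0,0,0],[0,0,0]]
H [80, 80, 80, 80, 80, 80, 80, 80]
```

Emit:
jog_arm(
  travel=[
    [-0.6, -5.4, 1.9],
    [-0.6, -5.4, 1.9],
    [-0.6, -5.4, 1.9],
    [-0.6, -5.5, 1.8],
    [-0.6, -5.4, 1.9],
    [-0.6, -5.5, 1.8],
    [-0.7, -5.4, 1.9],
    [-0.6, -5.5, 1.9],
  ],
  twist=[
    [0, 0, 0],
    [0, 0, 0],
    [0, 0, 0],
    [0, 0, 0],
    [0, 0, 0],
    [0, 0, 0],
    [0, 0, 0],
    [0, 0, 0],
  ],
  hand=[80, 80, 80, 80, 80, 80, 80, 80],
)

```text
time: 47.2
position: [0.4696, -0.3868, 0.1975]
ee_rot: [-0.002, -0.0, 1.0, 0.0]
wrist_force: [0.8, 0.6, -0.0]
gripper_width: 0.0683
gripper_force: 0.0
```

Emit:
jog_arm(
  travel=[
    [0, 0, 0],
    [0, 0, 0],
    [0, 0, 0],
    [0, 0, 0],
    [0, 0, 0],
    [0, 0, 0],
    [0, 0, 0],
    [0, 0, 0],
  ],
  twist=[
    [0, 0, 0],
    [0, 0, 0],
    [0, 0, 0],
    [0, 0, 0],
    [0, 0, 0],
    [0, 0, 0],
    [0, 0, 0],
    [0, 0, 0],
  ],
  hand=[80, 80, 80, 80, 80, 80, 80, 80],
)

```text
time: 48.2
position: [0.4691, -0.3843, 0.1999]
ee_rot: [-0.001, -0.0, 1.0, -0.0]
wrist_force: [0.5, -0.2, -0.4]
gripper_width: 0.0679
gripper_force: 0.0
```

Run:
```python
from p import *
st(); im=get("wrist"); np.save("pics/wt.npy",im)
hs=cv2.cvtColor(im["image"],cv2.COLOR_RGB2HSV)
for thr in (140,200,235):
    m=((hs[...,1]<50)&(hs[...,2]>thr)).astype(np.uint8)
    d=cv2.distanceTransform(m,cv2.DIST_L2,5)
    for _ in range(4):
        _,v,_,p=cv2.minMaxLoc(d)
        if v<10: break
        a=plane(im,[p,[p[0]+v,p[1]],[p[0]-v,p[1]]],.031); print(thr,p,round(v,1),a[0].round(4),"dia",np.linalg.norm(a[1]-a[2]).round(4))
        cv2.circle(d,p,int(v*1.1),0,-1)
```

```text
t48.20 [ 0.4691 -0.3843  0.1999] yaw -180.0 z [-0.002 -0.001 -1.   ] w 0.0679 gf 0.0 F [ 0.5 -0.2 -0.4]
140 (237, 197) 21.6 [ 0.4836 -0.4096  0.031 ] dia 0.0444
140 (262, 229) 20.8 [ 0.5189 -0.3839  0.031 ] dia 0.0441
140 (448, 268) 15.0 [ 0.5647 -0.1792  0.031 ] dia 0.0328
140 (383, 254) 14.0 [ 0.5479 -0.2524  0.031 ] dia 0.0303
200 (236, 196) 21.2 [ 0.4826 -0.4107  0.031 ] dia 0.0435
200 (262, 229) 20.0 [ 0.5189 -0.3839  0.031 ] dia 0.0425
200 (447, 270) 14.2 [ 0.5672 -0.1799  0.031 ] dia 0.0311
200 (383, 254) 14.0 [ 0.5479 -0.2524  0.031 ] dia 0.0303
235 (235, 200) 16.8 [ 0.4868 -0.4118  0.031 ] dia 0.0347
235 (261, 233) 16.2 [ 0.5235 -0.3849  0.031 ] dia 0.0345
```

```bash
python3 -c "
from station import manip
print(manip.sign_off())"
```

```text
the job is handed in; nothing more can be done
None
```

I handed the job in at 48 s: all four cartons are piled square on the rack against the backstop, larger ones underneath. The pile's centre is about 2 mm off the middle of the bed. The one wax cake there was is in the pan, and both tins are in the tray. One tin got knocked inside the tray and now touches the other, and I judged both still flat from measurements alone. The bottle, hammer and cup looked untouched.

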